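Fit the lock ring on the pulley shaft

ROBOT

A 6-joint arm with a two-finger parallel gripper is mounted at the origin on the work surface; the furniture and walls round the work are solid. World frame = base frame: x ahead of the robot, y to its left, z up, the work surface at z = 0. Lengths are in mm, angles in degrees, forces in N, time in s.
With the tool pointing down it reaches from about 350 to 850 mm from the base axis. Payload 8.1 kg.
Tool frame: the origin (TCP) lies on the centre line of the jaws, within the pads' length; the fingertips stand 19 mm ahead of it and the grasp point (between the pads) is the TCP; z points along the fingers, y is the line along which they close (so a half turn about z gives the same grasp; the last joint's range is limited). The gripper opens to 85 mm and grips with 20 to 120 N. Pads are 22 mm wide; open, the fingers measure 114 mm over their backs; the gripper's body (76 mm by 85 mm) begins 54 mm behind the grasp point. The pads swing forward as they close: fully open they stand 13 mm farther back than shut.
Start: joints at [61.971, 7.471, 85.268, -0, 87.261, -4.893], TCP at [235.729, 551.758, 250.292] pointing down, gripper open.
Joint ranges: [-169.43, 169.43], [-51.17, 129.36], [1.28, 143.12], [-76.62, 256.62], [0, 156.53], [-152.29, 152.29]. Speed limits (degrees/s): [136.94, 136.94, 159.86, 180, 180, 180].

INTERFACE

Orientations are given as [roll, pitch, yaw] about the fixed x, y, z axes, in that order (R = Rz(yaw) Ry(pitch) Rx(roll)).
In Python, from bench import r gives the robot as it stands. The module is installed in compiled form; this text tells all that it offers.
- The arm moves only by the tool servo_tool, never from a script. Its arguments are lists of equal length, an entry for each row: "fingers": the finger opening in m, from 0 to 0.0854; "linear": the shift along the tool's x, y, z in m, a list of three; "rotation": the turn, a rotation vector about the tool's x, y, z in degrees, a list of three. A call has 1 to 10 rows; each row is the pose to reach, as a shift and turn from the pose commanded when the call began, along the tool's axes at that moment; what a row does not reach only later rows make up. A row lasts 1/10 s, in which the tool goes at most 50 mm and 8.59 degrees, less where a joint would pass 70% of its speed; a pose out of reach is approached as far as the arm can. A call with a gripper value outside its range is refused whole. The fingers move at their own pace and stop on an object; "force" is the grip in N (left out, the last holds). Time passes only in rows, so rows that repeat a pose let the fingers close. It gives the time, the measured TCP pose, the force, the opening and the grip force at its end, in the units of the state.
- r.sense(): the state, without advancing time (a new reading comes with each control period).
- r.snapshot(name): name is "scene" or "side" or "wrist"; returns a dict with "frame" (400x640x3 uint8, red, green, blue), "fx", "fy", "cx", "cy" (pixels), "k1" (the pictures are not rectified: a ray, as slopes to the right and down, at radius r is drawn at 1 + k1 r^2 times it, then the intrinsics apply), "camera_from_world" (4x4, takes a point from world to camera coordinates). Camera axes: x right, y up, looking along -z (the intrinsics and any distortion apply to the point x, -y, -z); pixel columns grow to the right and rows downward; lengths in mm; the calibration is good to about 2 mm. A picture is of the moment at which its call begins. There is no depth.
- r.hand_in(): hands the job in; it is judged then, once.
The state is a dict: "time": time; "joint_pos": joint angles; "qd": joint speeds; "joint_efforts": joint torques, N m; "tool_pos": TCP position; "tcp_rot": TCP orientation; "ft_force": force on the tool from outside, world axes, zero at the start; "wrist_torque": the same for the moment, N m; "finger_gap": finger opening in mm; "grip_force": force on a finger pad.
Only numpy, scipy, OpenCV 4.12 (cv2) and the standard library are available. Lean on these libraries where they do the work, as an engineer would, in place of code of your own. Each camera call takes 0.05 s, during which the arm holds its last target. There are 200 camera calls.

TASK

Secure the pulley on its shaft: with the lock-ring pliers spread the larger of the two lock rings, slide it down over the shaft end onto the pulley face and let it close in the groove there, then stand the pliers back upright in the slot of the wooden block. Touch the rings only with the pliers, leave the smaller ring where it lies and do not disturb the other things on the bench.

Things in the scene. Friction and masses are not known exactly. Their poses are not given: they have to be found in the camera images.
- lock_ring_mid (a point): larger steel lock ring, loose, flat on the bench, 44 g: two half bows (48 mm outside diameter, 6 mm thick) hinged at one side, sprung shut, a lug on each at the open side; overall 66 x 48 mm. Point: ring centre, half-way up, fixed to one bow (centre of the bore when shut). +x points from it to the gap, z up. Four round inner pads at 14.3 mm radius when shut.
- lock_ring_gap (a point): middle of the gap between the larger ring's lugs when shut, 29 mm from its centre along +x, half-way up; put the plier tips here. The lugs' facing ends have shallow V notches here: peaks 10 mm, floors 12.5 mm either side (along y). Lugs are 6 mm high, x 19 to 38 mm from the ring centre. Fixed to one bow.
- lock_ring_hinge (a point): hinge pin of the larger ring, 23.5 mm from its centre along -x, half-way up. Spread with the pliers at their stop, the ring has about 2 mm of room round the shaft when the shaft axis lies on the line from this pin to the middle between the two plier tips, 24 mm from this pin.
- lock_ring_bow (a joint): opening angle of the larger ring (rad): 0 shut, about 0.4 when spread by fully squeezed pliers, 0.6 at its limit. A spring shuts it; it takes about 3 to 6 N at each lug to hold it open.
- small_ring_mid (a point): the smaller lock ring, the same shape at 0.68 of the plan size (about 45 x 33 mm, 6 mm thick); its centre, half-way up. It does not fit; leave it.
- shaft_groove (a point): middle of the groove of the fixed upright shaft, on its axis (z up), 49 mm above the bench. Shaft diameter 32 mm; groove 28 mm diameter, 8 mm wide (45 to 53 mm above the bench), its lower side flush with the top face of the aluminium pulley (76 mm diameter). Greased. Round foot of 84 mm diameter.
- shaft_top (a point): top end of the shaft, on its axis, 69 mm above the bench; the last 6 mm taper from 32 to 25 mm diameter.
- pliers_grip (a point): lock-ring pliers (162 mm tall, 160 g), tips down in the block. Point: midway between the handles where to grip, 55 mm above the pivot, 125 mm above the tips. y: from handle to handle, the line of squeezing and of tip spread; z up; x across the 14 mm thickness. Width over the handles here: 59 mm relaxed, 30 mm at the stop. Fixed to lever a, tilts with it.
- pliers_pivot (a point): pivot of the pliers, 70 mm above the tips; black handle grips run from 25 to 92 mm above it, bent 0.25 rad at 55 mm so that the upper part is upright when relaxed and the lower at the stop. The levers do not cross: squeezing the handles spreads the tips; a spring relaxes them. Squeezing takes 6 N to start and about 18 N to reach the stop with the ring on. Carry them with the handles 3 mm narrower than relaxed.
- tip_a (a point): lower end of the tip pin of lever a (-y). Tips: round pins, 5 mm diameter, 7 mm long below a 12 mm wide foot that rests on the lug; pin ends 5.4 mm apart relaxed (axes, pins splayed 0.22 rad), about 40 mm at the stop, where they stand upright. Lowered into a ring's gap down to the surface it lies on and spread, they settle in the lug notches and carry the ring.
- tip_b (a point): lower end of the tip pin of lever b (+y); the pliers act at the middle of the two tips.
- pliers_lever (a joint): angle between the levers of the pliers (rad): 0 relaxed, 0.50 squeezed to the stop.
- block_mouth (a point): centre of the mouth of the slot in the top of the fixed wooden block (46 x 62 x 55 mm), 55 mm above the bench. The slot is 15 mm (x) by 31 mm (y), chamfered 3 mm; block and pulley stand may swap places; the pliers (12 x 25 mm there) hang in it with their y along its y, either way round, their grip point 80 mm above this point.
- slot_floor (a point): centre of the slot's floor, 47 mm below its mouth, 8 mm above the bench. The pliers rest in the slot on a 30 x 28 mm collar, 45.5 mm above their tips, which sits on the block's top; their tips then hang 1.5 mm above this floor.
- sanding_block: bystander, to be left alone: cork sanding block 64x117x35 mm; origin under its centre
- spring_clip_1: bystander, to be left alone: black spring clip about 41x41x53 mm, standing; origin under its centre
- spacer_block_5: bystander, to be left alone: small wooden block 35x50x20 mm; origin under its centre
Mind the look-alikes: they are no part of the job. Leave any yellow look-alike of the part that bears shaft_groove alone.

How it is judged (in metres and radians):
On the way, in this order (a step that is already met when the one before it is completed fails the run):
1. the larger ring is spread with the pliers and lifted off the bench (value of joint lock_ring_bow above 0.25 rad and height (world z) of lock_ring_mid above 0.03 m and contact force between pliers and lock_ring above 0.5 N), for 0.2 s.
2. the ring, still spread, is round the shaft at the pulley face (value of joint lock_ring_bow above 0.2 rad and horizontal distance between lock_ring_mid and shaft_groove below 0.012 m and z of lock_ring_mid in the frame of shaft_groove below 0.006 m), for 0.05 s.
3. the ring has closed in the groove (horizontal distance between lock_ring_mid and shaft_groove below 0.004 m and z of lock_ring_mid in the frame of shaft_groove between -0.003 and 0.003 m and angle between lock_ring_mid's own z axis and vertical below 0.12 rad and value of joint lock_ring_bow below 0.1 rad), for 0.2 s.
At the end, for the whole second after the job is handed in: The larger ring is shut (under 0.10 rad) and level (0.12 rad) in the groove, its centre within 4 mm of the shaft axis and 3 mm of the groove height; the pliers are relaxed (under 0.06 rad), upright (0.2 rad) in the slot (grip within 20 mm of its axis, tips 40 mm deep); both rest (all of step 3 and horizontal distance between pliers_grip and block_mouth below 0.02 m and angle between pliers_grip's own z axis and vertical below 0.2 rad and z of tip_a in the frame of block_mouth below -0.04 m and value of joint pliers_lever below 0.06 rad and linear speed of each of pliers, lock_ring below 0.02 m/s); the robot touches nothing.
It fails at once if a ring is touched with the fingers (contact force between the fingers and lock_ring above 0.5 N or contact force between the fingers and small_ring above 0.5 N).
It fails at once if the smaller ring or a bystander is disturbed (moved more than 25 mm) (distance of any of small_ring_mid, sanding_block, spring_clip_1, spacer_block_5 from where it was at the start of the episode above 0.025 m).
It also fails if it takes over 58 s, if anything falls off the work surface, if the arm or the gripper's body presses on something with over 40 N, if the wrist force passes 120 N, or if a joint passes its speed limit or range.

## Working session

There is one attempt and no reset: what is moved stays moved. The work goes in short steps, Python scripts to look and compute and a tool call to move; the robot and the scene stay as the last step left them, time stands still between calls to the robot, and variables do not carry over. Pictures are saved under pics/ and viewed, at most 10 in all, crops included, and the job is handed in when it is done.

Besides the shell and the picture viewer there is one more tool, called as a command line: name --argument value ..., lists and objects as JSON in quotes. servo_tool: Moves the arm, as the interface text tells. Its arguments: {"type":"object","properties":{"fingers":{"type":"array","items":{"type":"number"}},"linear":{"type":"array","items":{"type":"array","items":{"type":"number"}}},"rotation":{"type":"array","items":{"type":"array","items":{"type":"number"}}},"force":{"type":"number"}},"required":["fingers","linear","rotation"]}

```bash
mkdir -p pics; cat > h.py <<'E'
import numpy as np, cv2
from bench import r
from scipy.spatial.transform import Rotation as R
def snap(n,save=None):
    s=r.snapshot(n)
    if save: cv2.imwrite('pics/'+save+'.png',s['frame'][:,:,::-1])
    return s
def ray(s,u,v):
    d=np.array([(u-s['cx'])/s['fx'],(v-s['cy'])/s['fy']]); x=d.copy()
    for _ in range(20): x=d/(1+s['k1']*(x@x))
    T=np.array(s['camera_from_world']); Rm=T[:3,:3]; o=-Rm.T@T[:3,3]
    w=Rm.T@np.array([x[0],-x[1],-1.]); return o,w/np.linalg.norm(w)
def plane(s,u,v,z):
    o,w=ray(s,u,v); return o+w*(z-o[2])/w[2]
def tri(*obs):
    A=np.zeros((3,3));b=np.zeros(3);L=[]
    for s,u,v in obs:
        o,w=ray(s,u,v);P=np.eye(3)-np.outer(w,w);A+=P;b+=P@o;L.append((o,w,P))
    p=np.linalg.solve(A,b); return p,[np.linalg.norm(P@(p-o)) for o,w,P in L]
def proj(s,p):
    T=np.array(s['camera_from_world']); c=T[:3,:3]@np.array(p)+T[:3,3]
    x=np.array([c[0],-c[1]])/-c[2]; x=x*(1+s['k1']*(x@x)); return np.array([s['cx']+s['fx']*x[0],s['cy']+s['fy']*x[1]])
E
python3 - <<'E'
from h import *
import pickle
D={n:snap(n,n+'0') for n in('scene','side','wrist')}
pickle.dump(D,open('d0.pkl','wb'))
for n,s in D.items():
    T=np.array(s['camera_from_world']);print(n,-T[:3,:3].T@T[:3,3],s['fx'],s['k1'])
st=r.sense();print(st)
cv2.imwrite('pics/both0.png',np.vstack([D['scene']['frame'],D['side']['frame']])[:,:,::-1][:, :])
E
```

```text
scene [-146.98022694  404.53811838  572.37290006] 441.4043061216869 -0.019016229078501177
side [  464.21476439 -1084.19068055   547.90844317] 439.862090860602 -0.021348032869645713
wrist [165.52147997 580.90158775 372.57209839] 344.8515983734382 -0.04622361220780237
{'time': 0.15, 'joint_pos': array([ 6.19695600e+01,  7.50604871e+00,  8.53140179e+01,  1.22922168e-03,
        8.72637090e+01, -4.89436918e+00]), 'qd': array([ 0.07177497, -0.16365232, -0.21200406,  0.02630302,  0.04163065,
        0.03996928]), 'joint_efforts': array([ 1.22643942e-03, -5.70060933e+01, -5.01158559e+01, -1.95714915e-04,
        9.71370988e-03,  9.87239764e-05]), 'tool_pos': array([235.54622209, 551.39651215, 249.4851332 ]), 'tcp_rot': array([-1.79916635e+02, -8.37091257e-03,  1.56863864e+02]), 'ft_force': array([ 0.11405473, -0.41425284, -0.08519178]), 'wrist_torque': array([ 0.05289672,  0.01658346, -0.02542271]), 'grip_force': 0.0, 'finger_gap': 85.55231717311649}
```

View pics/scene0.png

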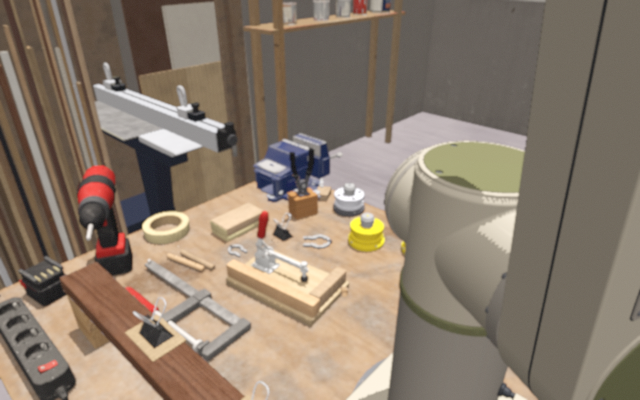

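View pics/side0.png

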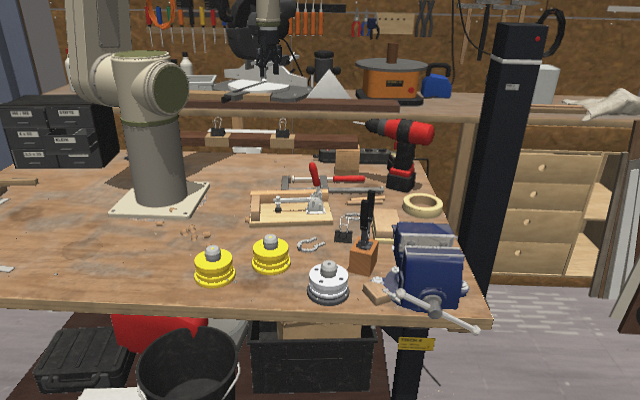

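The scene view shows the larger ring at (317,240), the smaller one at (237,250), the silver pulley stand at (349,198), and the block with pliers at (303,200). The yellow look-alikes are at (367,235) and (410,245). The side view shows the ring at (310,244), the pulley at (328,280), and the block at (363,258).

```bash
python3 - <<'E'
from h import *
import pickle
D=pickle.load(open('d0.pkl','rb'));a,b,w=D['scene'],D['side'],D['wrist']
for n,p,q in[('shafttop',(349,186),(328,263)),('ring',(317,240),(310,244)),('small',(237,250),(352,216)),('pliers top',(301,152),(369,192)),('block top',(302,193),(363,246))]:
    print(n,tri((a,*p),(b,*q)))
print(plane(a,317,240,3),plane(b,310,244,3),plane(a,237,250,3))
T=np.array(w['camera_from_world']);st=r.sense();Rt=R.from_euler('xyz',st['tcp_rot'],degrees=True).as_matrix()
o=-T[:3,:3].T@T[:3,3];print('cam in tool',Rt.T@(o-st['tool_pos']),'\n',Rt.T@T[:3,:3].T)
E
```

```text
shafttop (array([ 468.22405227, -380.25832194,   68.30379634]), [np.float64(0.25713381310446065), np.float64(0.25713381310436967)])
ring (array([ 425.84633353, -214.53114709,    6.31492163]), [np.float64(0.34200850129125443), np.float64(0.34200850129128024)])
small (array([529.1770178 , -66.39767205,   5.54288931]), [np.float64(0.8776767108944324), np.float64(0.877676710894534)])
pliers top (array([ 543.15078222, -283.14870568,  172.80351124]), [np.float64(4.095814587329462), np.float64(4.095814587329402)])
block top (array([ 543.17127082, -289.78344266,   55.10324925]), [np.float64(2.3898154834133285), np.float64(2.389815483413477)])
[ 428.7555802  -218.09274542    3.        ] [ 425.88212208 -208.83563989    3.        ] [533.50880507 -68.71504153   3.        ]
cam in tool [  76.00395591   -0.56090224 -123.07517649] 
 [[ 2.61902155e-06  9.55886761e-01  2.93735424e-01]
 [ 9.99999993e-01  3.20349636e-05 -1.13165850e-04]
 [-1.17583542e-04  2.93735423e-01 -9.55886755e-01]]
```

View pics/wrist0.png

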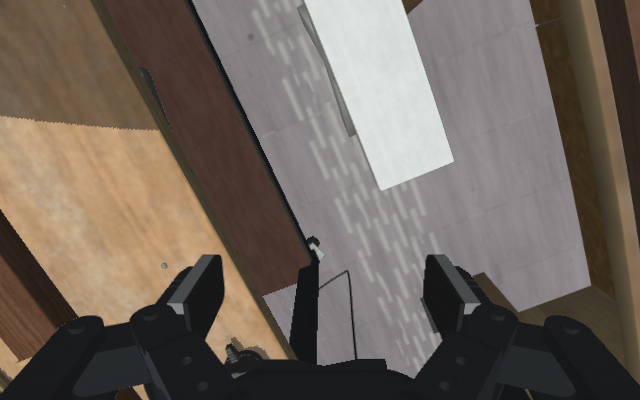

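servo_tool --fingers '[0.085, 0.085, 0.085, 0.085, 0.085, 0.085, 0.085, 0.085, 0.085, 0.085]' --linear '[[-0.569, -0.683, -0.05], [-0.569, -0.683, -0.05], [-0.569, -0.683, -0.05], [-0.569, -0.683, -0.05], [-0.569, -0.683, -0.05], [-0.569, -0.683, -0.05], [-0.569, -0.683, -0.05], [-0.569, -0.683, -0.05], [-0.569, -0.683, -0.05], [-0.569, -0.683, -0.05]]' --rotation '[[0, 0, 0], [0, 0, 0], [0, 0, 0], [0, 0, 0], [0, 0, 0], [0, 0, 0], [0, 0, 0], [0, 0, 0], [0, 0, 0], [0, 0, 0]]'

```text
time: 1.15
tool_pos: [378.8, 71.6, 278.5]
tcp_rot: [180.0, 0.0, 156.9]
ft_force: [2.4, 0.2, -0.0]
finger_gap: 84.8
grip_force: 0.0
```

servo_tool --fingers '[0.085, 0.085, 0.085, 0.085, 0.085, 0.085, 0.085, 0.085, 0.085, 0.085]' --linear '[[-0.24, -0.285, -0.02], [-0.24, -0.285, -0.02], [-0.24, -0.285, -0.02], [-0.24, -0.285, -0.02], [-0.24, -0.285, -0.02], [-0.24, -0.285, -0.02], [-0.24, -0.285, -0.02], [-0.24, -0.285, -0.02], [-0.24, -0.285, -0.02], [-0.24, -0.285, -0.02]]' --rotation '[[0, 0, 0], [0, 0, 0], [0, 0, 0], [0, 0, 0], [0, 0, 0], [0, 0, 0], [0, 0, 0], [0, 0, 0], [0, 0, 0], [0, 0, 0]]'

```text
time: 2.15
tool_pos: [487.2, -282.8, 297.7]
tcp_rot: [180.0, -0.1, 156.8]
ft_force: [0.6, 0.1, -0.4]
finger_gap: 85.2
grip_force: 0.0
```

```bash
python3 - <<'E'
from h import *
import pickle
w=snap('wrist','wrist1');st=r.sense();pickle.dump((w,st),open('w1.pkl','wb'))
print(st['time'],st['tool_pos'],st['tcp_rot'],st['joint_pos'])
for p in[(468,-380,68),(426,-215,3),(543,-287,172),(543,-287,55),(529,-66,3)]:print(proj(w,p))
E
```

```text
2.2 [ 487.29935372 -282.16043934  297.91407828] [ 1.79966372e+02 -6.41281652e-02  1.56864292e+02] [-3.53009125e+01  9.39364621e-01  8.71831907e+01  1.93699556e-02
  9.19472191e+01 -1.02164539e+02]
[232.51608068 183.92262827]
[356.50411592  82.90355939]
[346.42829778 257.02413675]
[339.69794746 208.55671455]
[502.91200584 115.50298387]
```

View pics/wrist1.png

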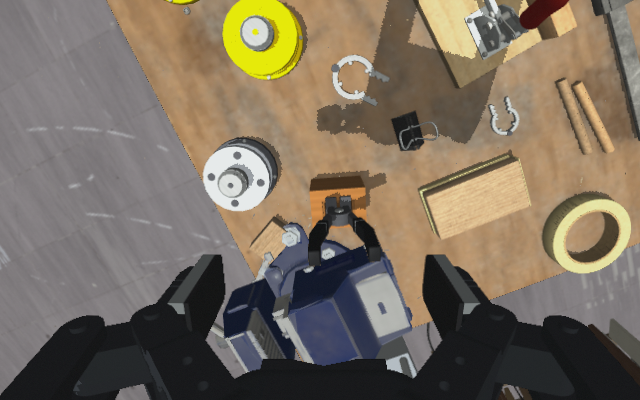

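The overhead view shows the larger ring at (353,77) with lugs to the right at (378,72)/(372,100), and the smaller one at (504,117). The silver pulley's shaft is at (232,183). The block with pliers is at (340,205), handles at (315,250)/(375,250), and the vise sits just below them. Candidates for the ring are (353,77) and (504,117), and the larger one is (353,77). The pulley candidates are silver (237,180) and yellow (262,38), and I take the silver one.

servo_tool --fingers '[0.085, 0.085, 0.085, 0.085]' --linear '[[0, -0.05, 0.03], [0, -0.07, 0.03], [0, -0.07, 0.03], [0, -0.07, 0.03]]' --rotation '[[0, 0, 0], [0, 0, 0], [0, 0, 0], [0, 0, 0]]'

```text
time: 2.6
tool_pos: [460.1, -346.2, 268.6]
tcp_rot: [180.0, 0.0, 156.9]
ft_force: [-0.7, -0.1, 0.7]
finger_gap: 84.8
grip_force: 0.0
```

```bash
python3 - <<'E'
from h import *
import pickle
w1,st1=pickle.load(open('w1.pkl','rb'))
w=snap('wrist','wrist2');st=r.sense();pickle.dump((w,st),open('w2.pkl','wb'))
print(st['time'],st['tool_pos'],st['tcp_rot'])
g1=cv2.cvtColor(w1['frame'],cv2.COLOR_RGB2GRAY);g2=cv2.cvtColor(w['frame'],cv2.COLOR_RGB2GRAY)
m=np.zeros_like(g1);m[120:340,200:430]=255
p=cv2.goodFeaturesToTrack(g1,120,0.02,5,mask=m)
ini=p+np.array([[[60,5]]],np.float32)
q,ok,_=cv2.calcOpticalFlowPyrLK(g1,g2,p,ini.astype(np.float32),winSize=(15,15),maxLevel=3,flags=cv2.OPTFLOW_USE_INITIAL_FLOW)
for a,b,o in zip(p[:,0],q[:,0],ok[:,0]):
    if o:
        X,e=tri((w1,*a),(w,*b))
        if max(e)<1 and -5<X[2]<200 and X[2]>60: print(a.round(),X.round())
# crop composite: ring from both, pulley/block from both
up=lambda f,x,y,W,H:cv2.resize(f[y:y+H,x:x+W],None,fx=4,fy=4,interpolation=cv2.INTER_CUBIC)
f1,f2=w1['frame'],w['frame']
A=up(f1,315,40,100,70);B=up(f2,*[int(v) for v in proj(w,(426,-215,3))-[50,37]],100,70) 
print('B off',proj(w,(426,-215,3))-[50,37])
C=up(f1,300,165,100,80);o=proj(w,(543,-287,100))-[50,40];o=np.maximum(o,0);print('D off',o)
E_=up(f2,int(o[0]),int(o[1]),100,80)
cv2.imwrite('pics/crop1.png',np.vstack([np.hstack([A,B]),np.hstack([C,E_])])[:,:,::-1])
E
```

```text
2.65 [ 460.51404121 -345.97288039  268.99811606] [1.79978848e+02 4.31915107e-02 1.56913699e+02]
[273. 313.] [ 631. -411.   67.]
[289. 338.] [ 605. -367.  159.]
[273. 319.] [ 637. -414.   69.]
[339. 211.] [ 536. -286.   83.]
[229. 183.] [ 466. -383.   69.]
[282. 332.] [ 658. -411.   70.]
[246. 305.] [ 595. -424.   90.]
[353. 210.] [ 547. -273.   64.]
[355. 221.] [ 546. -274.  100.]
[357. 216.] [ 553. -271.   67.]
[253. 309.] [ 600. -416.   95.]
[349. 225.] [ 548. -281.   99.]
[353. 230.] [ 549. -279.  113.]
[332. 224.] [ 540. -296.   98.]
[347. 214.] [ 543. -280.   79.]
B off [372.75404652  45.54436698]
D off [368.02303085 194.95152242]
```

View pics/crop1.png

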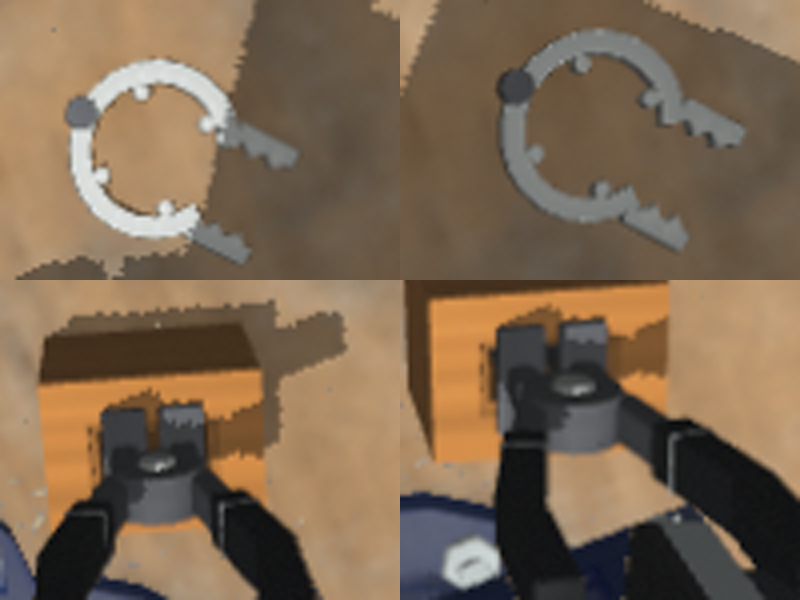

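The crop shows the larger ring with its hinge at crop (82,112), and lug ends at (298,155)/(250,258). The gap points right and down. The second view has the hinge at (515,85), and lug ends at (745,135)/(685,240). The pivot screw is at crop (157,462) in view 1 and (575,385) in view 2. The block's front top edge runs (40,383)–(262,370) in view 1 and (430,300)–(668,287) in view 2.

```bash
python3 - <<'E'
from h import *
import pickle
w1,_=pickle.load(open('w1.pkl','rb'));w2,_=pickle.load(open('w2.pkl','rb'))
A=lambda x,y:(w1,315+x/4-.4,40+y/4-.4);B=lambda x,y:(w2,372+(x-400)/4-.4,45+y/4-.4)
C=lambda x,y:(w1,300+x/4-.4,165+(y-280)/4-.4);D=lambda x,y:(w2,368+(x-400)/4-.4,194+(y-280)/4-.4)
def t(n,a,b):
    X,e=tri(a,b);print(n,X.round(1),np.round(e[0],1));return X
h=t('hinge',A(82,112),B(515,85));l1=t('lug1',A(298,155),B(745,135));l2=t('lug2',A(250,258),B(685,240))
for f,hp,a,b in((A,(82,112),(298,155),(250,258)),(B,(515,85),(745,135),(685,240))):
    H=plane(*f(*hp),5);m=(plane(*f(*a),4)+plane(*f(*b),4))/2;d=(m-H)[:2];print('hinge',H,'len',np.linalg.norm(d),'ang',np.degrees(np.arctan2(d[1],d[0])),'gap',H[:2]+d/np.linalg.norm(d)*52.5)
t('pivot',C(157,462),D(575,385))
e1=t('fl',C(40,383),D(430,300));e2=t('fr',C(262,370),D(668,287))
for f,a,b in((C,(40,383),(262,370)),(D,(430,300),(668,287))):
    p,q=plane(*f(*a),55),plane(*f(*b),55);d=(q-p)[:2];L=np.linalg.norm(d);u=d/L;n=np.array([u[1],-u[0]]);print('edge',L,'ydir',np.degrees(np.arctan2(d[1],d[0])),'mouth',(p+q)[:2]/2+23*n)
# pulley face
for w,g in((w1,(468,-380,45)),(w2,(468,-380,45))):
    c=proj(w,g);hsv=cv2.cvtColor(w['frame'],cv2.COLOR_RGB2HSV)
    m=((hsv[...,1]<40)&(hsv[...,2]>190)).astype(np.uint8);yy,xx=np.mgrid[:400,:640];m[(xx-c[0])**2+(yy-c[1])**2>60**2]=0
    cs,_=cv2.findContours(m,cv2.RETR_EXTERNAL,cv2.CHAIN_APPROX_NONE);k=max(cs,key=cv2.contourArea)
    k=cv2.convexHull(k)[:,0];P=np.array([plane(w,*q,45)[:2] for q in k.astype(float)])
    (cx,cy),R_=cv2.minEnclosingCircle(P.astype(np.float32))
    s=np.linalg.lstsq(np.c_[2*P,np.ones(len(P))],(P**2).sum(1),rcond=None)[0];rad=np.sqrt(s[2]+s[:2]@s[:2])
    print('pulley',s[:2],rad,'enc',cx,cy,R_,len(P),np.abs(np.hypot(*(P-s[:2]).T)-rad).max())
E
```

```text
hinge [ 400.6 -231.2    0.7] 0.1
lug1 [ 436.1 -178.8    4.8] 0.2
lug2 [ 457.8 -200.8   -1.1] 0.4
hinge [ 400.79016814 -231.43484852    5.        ] len 61.879674764297405 ang 41.93384007813622 gap [ 439.84580963 -196.35056616]
hinge [ 400.40807558 -232.10228996    5.        ] len 62.15995876403475 ang 42.15490557906174 gap [ 439.32806027 -196.86757993]
pivot [ 535.2 -286.    81.2] 0.0
fl [ 511.1 -310.1   52.3] 0.3
fr [ 532.2 -251.9   52.1] 0.4
edge 61.399349099052756 ydir 70.28458966008495 mouth [ 542.16610634 -288.32778936]
edge 61.324588307803225 ydir 70.11329548340139 mouth [ 542.50543826 -289.25015473]
pulley [ 468.00991646 -382.55034929] 37.383385710292266 enc 468.12066650390625 -382.7111511230469 37.60031509399414 34 0.39183289759123596
pulley [ 468.00009851 -382.57823979] 37.448721831164384 enc 468.11578369140625 -382.44000244140625 37.80369567871094 36 0.5015215477504569
```

servo_tool --fingers '[0.085, 0.085, 0.085, 0.085, 0.085, 0.085, 0.085, 0.085, 0.085]' --linear '[[-0.026, 0.042, 0], [-0.053, 0.085, 0], [-0.053, 0.085, 0], [-0.053, 0.085, 0.02], [-0.053, 0.085, 0.06], [-0.053, 0.085, 0.1], [-0.053, 0.085, 0.134], [-0.053, 0.085, 0.134], [-0.053, 0.085, 0.134]]' --rotation '[[0, 0, -3.3], [0, 0, -3.3], [0, 0, -3.3], [0, 0, -3.3], [0, 0, -3.3], [0, 0, -3.3], [0, 0, -3.3], [0, 0, -3.3], [0, 0, -3.3]]'

```text
time: 3.55
tool_pos: [542.5, -289.0, 135.3]
tcp_rot: [180.0, -0.0, 160.2]
ft_force: [0.1, -0.1, 0.8]
finger_gap: 85.0
grip_force: 0.0
```

```bash
python3 - <<'E'
from h import *
import pickle
w=snap('wrist','wrist3');st=r.sense()
print(st['tool_pos'],st['tcp_rot'],st['ft_force'],proj(w,(542.3,-288.8,135)))
E
```

```text
[ 543.43209315 -289.86008344  136.94638493] [-1.79965699e+02  1.57773445e-01  1.60217810e+02] [0.59516194 0.16692764 0.89604093] [324.72678013 283.01478171]
```

View pics/wrist3.png

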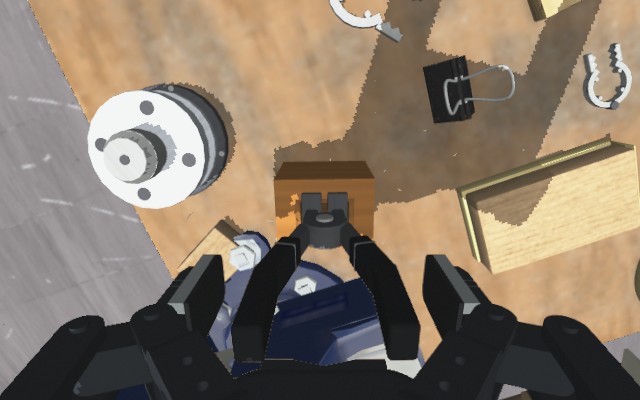

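The handles at (250,300)/(395,300) sit centred between the pads at (212,280)/(435,280). Closing to 56 mm.

servo_tool --fingers '[0.07, 0.062, 0.058, 0.056, 0.056, 0.056]' --linear '[[0, 0, 0], [0, 0, 0], [0, 0, 0], [0, 0, 0], [0, 0, 0], [0, 0, 0]]' --rotation '[[0, 0, 0], [0, 0, 0], [0, 0, 0], [0, 0, 0], [0, 0, 0], [0, 0, 0]]' --force 60

```text
time: 4.2
tool_pos: [543.8, -290.3, 137.2]
tcp_rot: [-180.0, 0.2, 160.2]
ft_force: [-0.2, 3.6, 8.0]
finger_gap: 56.1
grip_force: 7.4
```

servo_tool --fingers '[0.056, 0.056, 0.056, 0.056, 0.056, 0.056, 0.056]' --linear '[[0, 0, -0.01], [0, 0, -0.025], [0, 0, -0.045], [0, 0, -0.07], [0, 0, -0.1], [0, 0, -0.12], [0, 0, -0.12]]' --rotation '[[0, 0, 0], [0, 0, 0], [0, 0, 0], [0, 0, 0], [0, 0, 0], [0, 0, 0], [0, 0, 0]]'

```text
time: 4.9
tool_pos: [543.9, -291.1, 260.0]
tcp_rot: [-179.9, 0.4, 160.2]
ft_force: [0.5, -0.8, -0.9]
finger_gap: 56.0
grip_force: 5.3
```

```bash
python3 - <<'E'
from h import *
w=snap('wrist','wrist4');st=r.sense()
print(st['tool_pos'],st['tcp_rot'],st['ft_force'],st['finger_gap'],st['grip_force'],st['joint_pos'])
cv2.imwrite('pics/c4.png',cv2.resize(w['frame'][150:400,190:450],None,fx=2.3,fy=2.3,interpolation=cv2.INTER_CUBIC)[:,:,::-1])
E
```

```text
[ 543.11256503 -290.64138458  257.1589276 ] [-179.93224619    0.25396805  160.15694546] [-0.44754075 -0.03382632 -1.86175268] 56.03097626845181 5.331028056025389 [-3.29160344e+01  9.53061445e+00  8.22899478e+01 -8.55815363e-03
  8.79167266e+01 -1.03072538e+02]
```

View pics/c4.png

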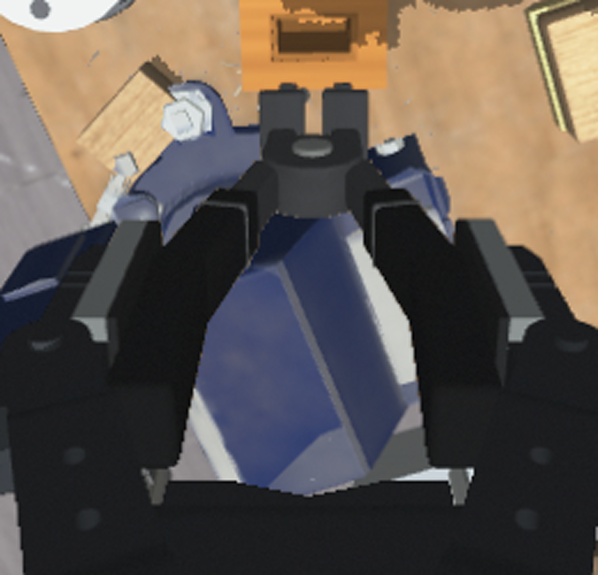

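The pliers hang upright and centred in the jaws. Their feet are at crop (285,92)/(345,92), and the empty slot is at crop (313,36).

servo_tool --fingers '[0.056, 0.056, 0.056, 0.056, 0.056, 0.056, 0.056, 0.056, 0.056, 0.056]' --linear '[[0.013, 0.005, 0], [0.026, 0.011, 0], [0.039, 0.016, 0], [0.052, 0.021, 0], [0.065, 0.027, 0], [0.078, 0.032, 0], [0.091, 0.037, 0], [0.104, 0.043, 0], [0.117, 0.048, 0], [0.13, 0.053, 0]]' --rotation '[[0, 0, 8], [0, 0, 16], [0, 0, 24], [0, 0, 32], [0, 0, 40], [0, 0, 48], [0, 0, 56], [0, 0, 64], [0, 0, 72], [0, 0, 80]]'

```text
time: 5.95
tool_pos: [436.6, -195.2, 252.5]
tcp_rot: [-179.8, -0.1, 79.8]
ft_force: [0.2, -0.2, -1.7]
finger_gap: 55.9
grip_force: 5.3
```

servo_tool --fingers '[0.056, 0.056, 0.056, 0.056, 0.056, 0.056, 0.056, 0.056]' --linear '[[0, 0, 0.01], [0, 0, 0.03], [0, 0, 0.05], [0, 0, 0.07], [0, 0, 0.09], [0, 0, 0.1], [0, 0, 0.105], [0, 0, 0.105]]' --rotation '[[0, 0, 8], [0, 0, 16], [0, 0, 24], [0, 0, 32], [0, 0, 38.2], [0, 0, 38.2], [0, 0, 38.2], [0, 0, 38.2]]'

```text
time: 6.75
tool_pos: [437.4, -195.7, 148.6]
tcp_rot: [-179.9, 0.0, 42.1]
ft_force: [0.0, -0.2, -1.6]
finger_gap: 55.7
grip_force: 5.4
```

```bash
python3 - <<'E'
from h import *
import pickle
w=snap('wrist','wrist5');st=r.sense();pickle.dump((w,st),open('w5.pkl','wb'))
print(st['time'],st['tool_pos'],st['tcp_rot'],st['ft_force'],st['finger_gap'],st['grip_force'],st['joint_pos'])
for p in[(439.6,-196.6,3),(439.6,-196.6,25),(400.6,-231.8,5)]:print(proj(w,p))
cv2.imwrite('pics/c5.png',cv2.resize(w['frame'][100:300,240:400],None,fx=3,fy=3,interpolation=cv2.INTER_CUBIC)[:,:,::-1])
E
```

```text
6.8 [ 437.92504289 -195.97558749  149.53639524] [-1.79994316e+02  5.06964486e-03  4.20807623e+01] [ 0.14772516  0.13096082 -1.02188472] 55.96580079988565 5.37070103602673 [-3.02327885e+01 -7.27166046e+00  1.10750695e+02 -3.19102228e-03
  7.65279207e+01  1.76871931e+01]
[327.3294496  182.92118811]
[327.60469022 190.65665326]
[327.09496538 243.42777235]
```

View pics/c5.png

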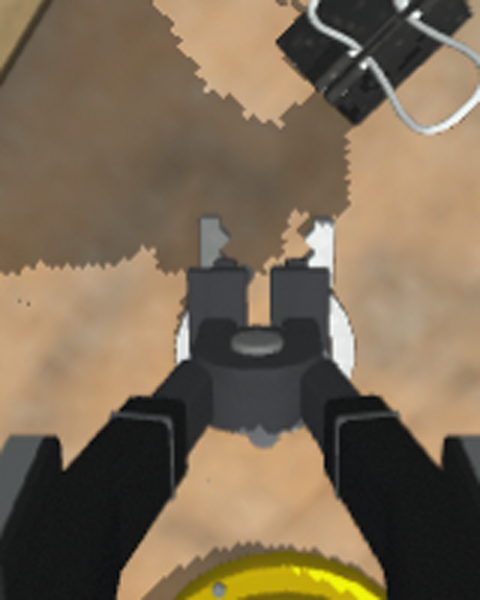

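The lugs are at crop (211,240)/(325,240), straddling the plier legs at (218,290)/(300,290), and the hinge is at (262,437). The pliers are about 2 mm left of the gap's middle. I'll check this numerically.

```bash
python3 - <<'E'
from h import *
import pickle
w,st=pickle.load(open('w5.pkl','rb'))
Rt=R.from_euler('xyz',st['tcp_rot'],degrees=True).as_matrix();t=np.array(st['tool_pos'])
T=lambda p:t+Rt@np.array(p,float)
c=lambda q:((q-[240,100])*3+1).round()
for n,p in(('pivot screw',(7.5,0,55)),('tips',(0,0,125)),('foot top front',(6,0,113)),('legfrontL',(6,-12,113)),('legfrontR',(6,12,113)),('body top',(0,0,47))):print(n,c(proj(w,T(p))))
u=np.array([np.cos(np.radians(42)),np.sin(np.radians(42))]);v=np.array([-u[1],u[0]]);h=np.array([400.6,-231.8])
for n,a,b,z in(('hinge',0,0,6),('lug end L',61.5,-15,6),('lug end R',61.5,15,6),('gap',52.5,0,3),('hinge bottom',-5,0,6)):print(n,c(proj(w,(*(h+a*u+b*v),z))))
m=(plane(w,240+211/3,100+216/3,6)+plane(w,240+325/3,100+216/3,6))/2
print('lug end mid',m, 'in tool',Rt.T@(m-t))
for q in((201,216),(333,216),(262,447)):
  p=plane(w,240+q[0]/3-.3,100+q[1]/3-.3,6);print(q,Rt.T@(p-t))
for q in((248,268),(272,268),(189,268),(329,268)):
  p=plane(w,240+q[0]/3-.3,100+q[1]/3-.3,37);print('leg',q,Rt.T@(p-t))
p=plane(w,240+257/3-.3,100+342/3-.3,95);print('screw',Rt.T@(p-t))
E
```

```text
pivot screw [259. 346.]
tips [257. 276.]
foot top front [258. 266.]
legfrontL [207. 266.]
legfrontR [308. 266.]
body top [259. 401.]
hinge [262. 433.]
lug end L [320. 220.]
lug end R [207. 220.]
gap [263. 250.]
hinge bottom [262. 449.]
lug end mid [ 447.86528452 -191.18439144    6.        ] in tool [ 10.60130822   3.11993483 143.53514898]
(201, 216) [ 10.82808357 -14.7754028  143.53690417]
(333, 216) [ 10.86207394  20.01119911 143.53345025]
(262, 447) [-56.13152291   1.54469261 143.5412099 ]
leg (248, 268) [  5.58259892  -2.25646555 112.53612612]
leg (272, 268) [  5.58815946   3.41442638 112.53556306]
leg (189, 268) [  5.56973877 -16.20148425 112.53751063]
leg (329, 268) [  5.60213558  16.88552234 112.53422546]
screw [ 8.43194689 -0.36723007 54.53568608]
```

servo_tool --fingers '[0.056, 0.056, 0.056, 0.056, 0.056, 0.056]' --linear '[[0.0016, 0.0021, 0], [0.0016, 0.0021, 0.006], [0.0016, 0.0021, 0.012], [0.0016, 0.0021, 0.018], [0.0016, 0.0021, 0.018], [0.0016, 0.0021, 0.018]]' --rotation '[[0, 0, 0.9], [0, 0, 0.9], [0, 0, 0.9], [0, 0, 0.9], [0, 0, 0.9], [0, 0, 0.9]]'

```text
time: 7.4
tool_pos: [440.2, -196.3, 131.0]
tcp_rot: [-180.0, 0.0, 41.1]
ft_force: [-1.2, 1.1, -1.9]
finger_gap: 56.3
grip_force: 5.4
```

servo_tool --fingers '[0.056, 0.056, 0.056]' --linear '[[0, 0, 0.002], [0, 0, 0.003], [0, 0, 0.003]]' --rotation '[[0, 0, 0], [0, 0, 0], [0, 0, 0]]'

```text
time: 7.7
tool_pos: [440.5, -196.4, 128.3]
tcp_rot: [-180.0, 0.0, 41.1]
ft_force: [0.0, -0.2, -1.4]
finger_gap: 56.3
grip_force: 5.4
```

servo_tool --fingers '[0.056, 0.056, 0.056]' --linear '[[0, 0, 0.001], [0, 0, 0.0015], [0, 0, 0.0015]]' --rotation '[[0, 0, 0], [0, 0, 0], [0, 0, 0]]'

```text
time: 8.0
tool_pos: [440.8, -196.6, 127.3]
tcp_rot: [180.0, -0.0, 41.1]
ft_force: [-0.1, 0.4, 2.4]
finger_gap: 56.2
grip_force: 5.9
```

```bash
python3 - <<'E'
from h import *
import pickle
w=snap('wrist','wrist6');st=r.sense();pickle.dump((w,st),open('w6.pkl','wb'))
print(st['time'],st['tool_pos'],st['tcp_rot'],st['ft_force'],st['finger_gap'],st['grip_force'])
cv2.imwrite('pics/c6.png',cv2.resize(w['frame'][150:270,260:400],None,fx=4,fy=4,interpolation=cv2.INTER_CUBIC)[:,:,::-1])
E
```

```text
8.05 [ 440.7631671  -196.5329405   127.28217524] [ 1.79965303e+02 -1.47102911e-02  4.10674373e+01] [-0.06221384  0.73889719  2.19475928] 56.0568342461783 5.9078611681889015
```

View pics/c6.png

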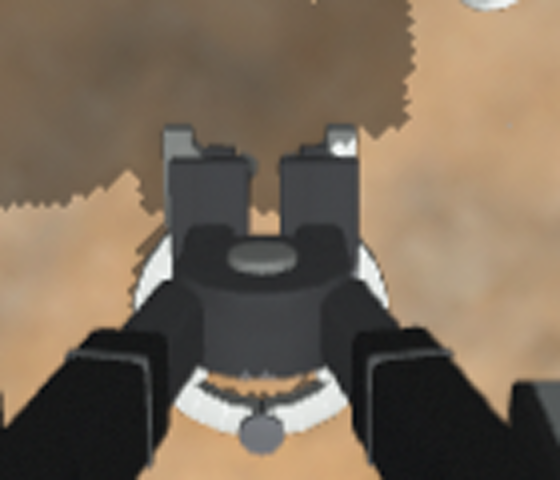

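The picture shows the pins in the gap. The lugs at crop x 165–357 are centred on the pliers at 170–358, and the hinge is at (262,433). The force shows the tips on the bench, so I squeeze in steps.

servo_tool --fingers '[0.054, 0.052, 0.05, 0.05]' --linear '[[0, 0, 0], [0, 0, 0], [0, 0, 0], [0, 0, 0]]' --rotation '[[0, 0, 0], [0, 0, 0], [0, 0, 0], [0, 0, 0]]'

```text
time: 8.45
tool_pos: [442.3, -197.6, 129.1]
tcp_rot: [179.7, -0.1, 41.1]
ft_force: [0.3, -1.2, 9.7]
finger_gap: 50.3
grip_force: 9.0
```

servo_tool --fingers '[0.048, 0.046, 0.044, 0.042, 0.042]' --linear '[[0, 0, -0.0015], [0, 0, -0.002], [0, 0, -0.0025], [0, 0, -0.003], [0, 0, -0.003]]' --rotation '[[0, 0, 0], [0, 0, 0], [0, 0, 0], [0, 0, 0], [0, 0, 0]]'

```text
time: 8.95
tool_pos: [441.7, -197.3, 131.2]
tcp_rot: [179.8, -0.0, 41.1]
ft_force: [2.5, -1.8, 6.3]
finger_gap: 42.3
grip_force: 12.8
```

servo_tool --fingers '[0.04, 0.038, 0.036, 0.034, 0.034]' --linear '[[0, 0, -0.001], [0, 0, -0.0015], [0, 0, -0.002], [0, 0, -0.0025], [0, 0, -0.0025]]' --rotation '[[0, 0, 0], [0, 0, 0], [0, 0, 0], [0, 0, 0], [0, 0, 0]]'

```text
time: 9.45
tool_pos: [440.7, -196.6, 132.7]
tcp_rot: [180.0, -0.0, 41.1]
ft_force: [1.1, -1.6, 5.1]
finger_gap: 34.1
grip_force: 15.2
```

```bash
python3 - <<'E'
from h import *
import pickle
w=snap('wrist','wrist7');st=r.sense();pickle.dump((w,st),open('w7.pkl','wb'))
print(st['time'],st['tool_pos'],st['tcp_rot'],st['ft_force'],st['finger_gap'],st['grip_force'])
cv2.imwrite('pics/c7.png',cv2.resize(w['frame'][150:280,240:420],None,fx=4,fy=4,interpolation=cv2.INTER_CUBIC)[:,:,::-1])
E
```

```text
9.5 [ 440.716219   -196.57843388  132.67423127] [ 1.79967812e+02 -1.10728066e-02  4.10591481e+01] [ 0.96956429 -1.91649324  5.29872375] 34.153206050143176 15.188045640243217
```

View pics/c7.png

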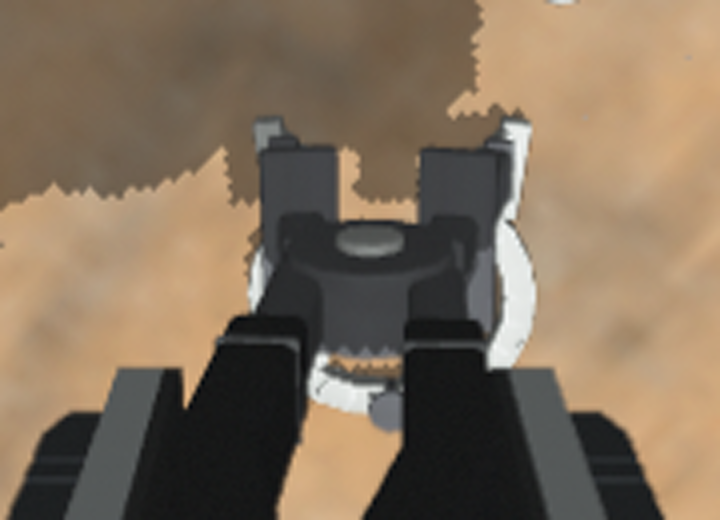

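The ring is spreading. The lugs are at crop (270,130)/(517,150) with the legs against them, and the hinge is at (388,410). The pliers lean a little, with the pivot at 370 against the leg middle at 384. I continue to the stop.

servo_tool --fingers '[0.032, 0.03, 0.028, 0.028, 0.028]' --linear '[[0, 0, -0.0005], [0, 0, -0.001], [0, 0, -0.001], [0, 0, -0.001], [0, 0, -0.001]]' --rotation '[[0, 0, 0], [0, 0, 0], [0, 0, 0], [0, 0, 0], [0, 0, 0]]'

```text
time: 10.0
tool_pos: [440.6, -196.5, 133.5]
tcp_rot: [180.0, -0.0, 41.1]
ft_force: [2.1, -2.1, 4.7]
finger_gap: 29.0
grip_force: 42.3
```

```bash
python3 - <<'E'
from h import *
import pickle
w=snap('wrist','wrist8');st=r.sense();pickle.dump((w,st),open('w8.pkl','wb'))
print(st['time'],st['tool_pos'],st['tcp_rot'],st['ft_force'],st['wrist_torque'],st['finger_gap'],st['grip_force'])
cv2.imwrite('pics/c8.png',cv2.resize(w['frame'][150:280,240:420],None,fx=4,fy=4,interpolation=cv2.INTER_CUBIC)[:,:,::-1])
E
```

```text
10.05 [ 440.60196393 -196.50715714  133.48844713] [ 1.79983178e+02 -4.16285773e-03  4.10607248e+01] [ 1.89155119 -2.45415681  4.70382302] [-0.59219482 -0.47181619  0.01688487] 29.026503794272973 42.2887476766482
```

servo_tool --fingers '[0.028, 0.028, 0.028, 0.028, 0.028, 0.028, 0.028]' --linear '[[0, 0, -0.005], [0, 0, -0.01], [0, 0, -0.02], [0, 0, -0.03], [0, 0, -0.045], [0, 0, -0.06], [0, 0, -0.06]]' --rotation '[[0, 0, 0], [0, 0, 0], [0, 0, 0], [0, 0, 0], [0, 0, 0], [0, 0, 0], [0, 0, 0]]'

```text
time: 10.75
tool_pos: [442.1, -197.3, 197.0]
tcp_rot: [179.7, -0.1, 41.1]
ft_force: [0.5, -0.6, -1.5]
finger_gap: 28.6
grip_force: 41.0
```

```bash
python3 - <<'E'
from h import *
import pickle
w8,s8=pickle.load(open('w8.pkl','rb'))
w=snap('wrist','wrist9');st=r.sense();pickle.dump((w,st),open('w9.pkl','wb'))
print(st['time'],st['tool_pos'],st['tcp_rot'],st['ft_force'],st['wrist_torque'],st['finger_gap'],st['grip_force'])
d=np.abs(w['frame'].astype(int)-w8['frame']).max(2)
g=cv2.cvtColor(w['frame'],cv2.COLOR_RGB2GRAY)
# rows of held stuff: print ascii of unchanged pixels with gray class
for y in range(170,262,2):
    print(y,''.join(' ' if d[y,x]>14 else ('#' if g[y,x]>150 else '+' if g[y,x]>75 else '.') for x in range(262,402,1)))
E
```

```text
10.8 [ 441.56743336 -197.05593108  195.47492312] [ 1.79797382e+02 -6.87473591e-02  4.10629511e+01] [ 0.10578547 -0.19723714 -2.3993495 ] [ 0.01918637  0.01127439 -0.0102028 ] 28.881458780996244 40.953082367777824
170 ++ +                       ++++++++++++++              ++ +     +            ++++++++                             ########################  
172                                 +++++++++++                                 +++++++++                                ##################     
174                                 ++++++++++                                    ++++++++  +                            ###################### 
176                                 ++++++++                                       +++++++    +             +  ++  ##    ##############   ######
178                                ++++++++++                                    ++++++++  +          +   +              ############      #####
180                              +     ++  +++++                                +++++++++ +                      +  +         ###          #####
182              
[... 5072 characters left out ...]
++++++++++++..................................    ###         ++............................+++++++++++++++++++++##############   
254 ..........++++++++++++.................................  ####            +............................++++++++++++..........+##########     
256 ..........+++++++++++..................................                ##+............................++++++++++++............++######      
258 .........++++++++++++...................................+               #..............................++++++++++++.............+###        
260 .........++++++++++++..................................                 ................................+++++++++++..............+
```

```bash
cat >> h.py <<'E'
def toolray(s,st,u,v):
    Rt=R.from_euler('xyz',st['tcp_rot'],degrees=True).as_matrix();o,w=ray(s,u,v)
    return Rt.T@(o-st['tool_pos']),Rt.T@w
def onx(s,st,u,v,x):
    o,w=toolray(s,st,u,v);return o+w*(x-o[0])/w[0]
def onz(s,st,u,v,z):
    o,w=toolray(s,st,u,v);return o+w*(z-o[2])/w[2]
E
python3 - <<'E'
from h import *
import pickle
w,st=pickle.load(open('w9.pkl','rb'))
print('screw',onx(w,st,336,210,8).round(1))
for n,u,v in(('LL',308.5,187),('LR',326,187),('RL',351,187),('RR',373.5,187)):print(n,onx(w,st,u,v,6).round(1),onz(w,st,u,v,121).round(1))
print('padL',onz(w,st,285,255,5).round(1),'padR',onz(w,st,364,255,5).round(1))
g=cv2.cvtColor(w['frame'],cv2.COLOR_RGB2GRAY)
for y in(188,192,196,200,204):print(y,g[y,302:332],g[y,344:380])
for y in(244,248,252,256):print(y,g[y,318:342])
E
```

```text
screw [ 8.   7.1 60.5]
LL [  6.  -10.8 115.7] [  4.5 -11.  121. ]
LR [  6.    1.9 115.7] [  4.5   2.  121. ]
RL [  6.   20.  115.7] [  4.5  20.5 121. ]
RR [  6.   36.4 115.7] [  4.5  37.2 121. ]
padL [  7.9 -16.2   5. ] padR [ 7.9 16.8  5. ]
188 [121  61  63  65  64  64  63  63  63  64  64  65  65  65  66  66  66  66
  65  65  83 168 168 168 166 166 164 163 162 162] [137  66  61  62  62  62  62  61  61  62  63  63  61  60  61  60  59  58
  55  54  48  42  42  44  51  62 111 194 227 220 186 146 144 145 144 142]
192 [122  78  62  66  65  66  65  64  65  65  65  65  65  66  66  66  66  66
  66  65  79 158 165 165 166 165 165 165 164 163] [ 90  67  63  62  63  61  62  63  63  63  63  63  63  65  64  64  65  65
  65  62  53  46  54  58  62  65 107 184 220 192 144 144 144 145 145 144]
196 [122  79  62  66  66  65  65  65  64  64  65  64  65  65  67  67  66  67
  66  65  72 132 165 163 163 163 162 162 162 161] [ 90  69  64  63  62  62  63  62  62  63  63  63  63  64  65  65  65  64
  63  62  51  54  63  62  61  68 130 220 203 144 144 145 145 147 148 148]
200 [140  77  63  65  65  65  64  64
[... 193 characters left out ...]
171 181 201 131 152 154 154 154 155 154 154]
204 [95 78 60 65 65 62 44 42 42 41 43 43 43 41 42 42 39 41 61 60 61 90 89 86
 65 44 41 41 43 44] [ 84  65  62  59  45  41  41  43  42  43  42  43  42  44  47  54  64  65
  64  61  47  75 140 169 148 185 199 152 153 153 154 153 153 151 148 145]
244 [ 68 176 218 217 217 217 220 217 210 163 151 146 146 146 146 145 139  84
  39  19  17  21  21  21]
248 [ 64 166 199 206 215 212 212 212 213 213 214 214 212 181  86 109 108 105
  55  21  21  21  21  22]
252 [ 76 173 176 176 173 171 168 163 161 160 158 156 152 148 120 107 107  95
  17  19  22  20  21  22]
256 [140 164 164 163 163 163 162 160 157 158 158 160 161 163 163 162 155  76
  22  19  21  22  22  21]
```

```bash
python3 - <<'E'
from h import *
import pickle
w,st=pickle.load(open('w9.pkl','rb'))
g=cv2.cvtColor(w['frame'],cv2.COLOR_RGB2GRAY)
for y in(208,210,212):print(y,g[y,315:350])
for y in(230,260,280):print(y,[int(x) for x in np.where(np.abs(np.diff(g[y,255:400].astype(int)))>18)[0]+255])
for n,u,v in(('LL',302.8,190),('RR',364,190)):print(n,onx(w,st,u,v,6).round(1))
for z in(125,129,133):print('hinge left edge',onz(w,st,331.7,249,z).round(1))
for v in(238,240,242,244,246,248,250,252,254,256,258,260):print(v,g[v,326:337])
E
```

```text
208 [42 41 40 41 41 40 41 41 46 72 79 78 77 77 78 78 79 78 78 78 78 78 79 80
 80 57 41 42 42 42 41 42 42 41 41]
210 [ 42  42  42  42  42  42  41  42  50  76  95 105 108 104 105 105 100 101
 102 111 116 113 110 107  90  61  41  40  41  41  41  42  41  41  41]
212 [ 41  42  40  41  42  43  42  42  42  43  52  57  88 105 111 112 113 114
 115 113 109  90  72  67  41  42  42  42  42  42  41  42  43  42  42]
230 [298, 299, 338, 356, 357, 363, 364, 365, 372, 373]
260 [255, 256, 269, 282, 316, 332, 333, 334, 364, 377, 389, 390, 391]
280 [262, 263, 277, 316, 317, 319, 320, 321, 368, 369, 383, 398]
LL [  6.  -14.5 108. ]
RR [  6.   28.6 107.9]
hinge left edge [-48.    6.7 125. ]
hinge left edge [-50.    6.8 129. ]
hinge left edge [-51.9   6.9 133. ]
238 [142 134 131 108 108 111 127 127 125 118 112]
240 [149 152 155 152 153 159 160 159 159 160 157]
242 [79 79 77 77 77 77 77 78 79 76 39]
244 [210 163 151 146 146 146 146 145 139  84  39]
246 [213 171 217 217 217 217 199 114  77  94  77]
248 [213 213 214 214 212 181  86 109 108 105  55]
250 [200 189 195 190 137 121 106 107 107 101  35]
252 [161 160 158 156 152 148 120 107 107  95  17]
254 [159 158 155 154 155 156 155 138 126  89  20]
256 [157 158 158 160 161 163 163 162 155  76  22]
258 [158 158 144 163 162 149 165 164 156  52  19]
260 [ 90  93  93  94  94  95 102 136  72  20  21]
```

servo_tool --fingers '[0.028, 0.028, 0.028, 0.028, 0.028, 0.028, 0.028, 0.028, 0.028, 0.028]' --linear '[[0, 0, -0.015], [0, 0, -0.034], [-0.008, 0.016, -0.034], [-0.02, 0.042, -0.034], [-0.032, 0.067, -0.034], [-0.044, 0.092, -0.034], [-0.056, 0.117, -0.034], [-0.067, 0.14, -0.034], [-0.075, 0.156, -0.034], [-0.075, 0.156, -0.034]]' --rotation '[[0, 0, 0], [0, 0, 0], [0.5, 0, 0], [1, 0, 0], [1.5, 0, 0], [2, 0, 0], [2.5, 0, 0], [3, 0, 0], [3.5, 0, 0], [3.5, 0, 0]]'

```text
time: 11.8
tool_pos: [486.2, -365.3, 226.9]
tcp_rot: [-176.4, 0.0, 41.0]
ft_force: [-0.1, 1.1, -3.3]
finger_gap: 29.0
grip_force: 41.1
```

servo_tool --fingers '[0.028, 0.028]' --linear '[[0, 0, 0], [0, 0, 0]]' --rotation '[[0, 0, 0], [0, 0, 0]]'

```text
time: 12.0
tool_pos: [486.3, -362.5, 227.3]
tcp_rot: [-176.5, -0.0, 41.1]
ft_force: [0.3, 0.1, -2.5]
finger_gap: 28.6
grip_force: 41.1
```

```bash
cat > meas.py <<'E'
from h import *
import pickle,sys
n=sys.argv[1]
w=snap('wrist',n);st=r.sense();pickle.dump((w,st),open(n+'.pkl','wb'))
print(st['time'],st['tool_pos'],st['tcp_rot'],st['ft_force'],st['wrist_torque'],st['finger_gap'],st['grip_force'])
c=proj(w,(469,-382.7,45));print('pulley px',c,'shaft top',proj(w,(469,-382.7,69)))
g=cv2.cvtColor(w['frame'],cv2.COLOR_RGB2GRAY)
for y in(188,192,196,200,208,210,248,250,252):
    e=np.where(np.abs(np.diff(g[y,255:420].astype(int)))>18)[0]+255
    print(y,[(int(x),int(g[y,x]),int(g[y,x+1])) for x in e])
E
python3 meas.py wa; python3 - <<'E'
from h import *
import pickle
w,st=pickle.load(open('wa.pkl','rb'))
g=cv2.cvtColor(w['frame'],cv2.COLOR_RGB2GRAY)
f=w['frame'].astype(int);sat=f.max(2)-f.min(2)
for y in range(176,290,3):
    print('%3d '%y,''.join('W' if sat[y,x]<25 and g[y,x]>200 else 'w' if sat[y,x]<25 and g[y,x]>140 else 'o' if sat[y,x]>=25 else '+' if g[y,x]>75 else '.' for x in range(250,430,2)))
E
```

```text
12.05 [ 486.36676203 -362.47620972  227.49905687] [-1.76482457e+02 -6.33552673e-03  4.11008988e+01] [ 0.20778659  0.36139582 -1.44998652] [-0.04081326 -0.00781568  0.0100017 ] 28.842819302529424 41.09209019690752
pulley px [340.34825374 201.16521878] shaft top [339.93602769 209.81972862]
188 [(297, 149, 101), (300, 96, 131), (302, 122, 63), (321, 67, 112), (322, 112, 232), (323, 232, 170), (335, 150, 114), (342, 99, 118), (344, 131, 95), (345, 95, 64), (369, 60, 111), (370, 111, 190), (371, 190, 225), (374, 213, 242), (377, 240, 206), (378, 206, 120), (381, 134, 170), (412, 166, 134), (413, 134, 115), (414, 115, 142)]
192 [(298, 164, 101), (300, 87, 106), (302, 123, 66), (322, 84, 173), (327, 156, 107), (328, 107, 73), (331, 85, 105), (332, 105, 152), (335, 152, 178), (336, 178, 158), (344, 169, 112), (345, 112, 64), (369, 64, 109), (370, 109, 187), (371, 187, 221), (373, 210, 240), (379, 236, 115), (380, 115, 136), (381, 136, 168), (408, 163, 131), (410, 114, 145)]
196 [(301, 167, 127), (302, 127, 80), (322, 73, 137), (324, 155, 88), (326, 84, 113), (327, 113, 133), (334, 135, 112),
[... 4391 characters left out ...]
+++.......+ww+wwww+++ww+++ww
269  oo.......++++++..................ooooooo...................++++++.......++wwww+++www++++ww
272  o.......+++++++..................oooooo....................+++++++.......+ww++++ww++++w+ww
275  o.......+++++++..................ooooo......................++++++........w++++w+++++++www
278  ........++++++....................oo........................+++++++.......+++ww++++++www+w
281  .......+++++++....................o..........................++++++........ww+++++wwwwwwww
284  ..........+www..............................................+ww++...........+ww++wwwwwwwww
287  ............ww..............................................+w+................+wwwwwwwwww
```

```bash
python3 - <<'E'
from h import *
import pickle
w,st=pickle.load(open('wa.pkl','rb'))
g=cv2.cvtColor(w['frame'],cv2.COLOR_RGB2GRAY)
f=w['frame'].astype(int);sat=f.max(2)-f.min(2)
for y in range(126,188,2):
    print('%3d '%y,''.join('o' if sat[y,x]>=25 else '%x'%(g[y,x]//16) for x in range(270,420,2)))
# predicted face outline & shaft top outline at shaft (469,-382.7)
for z,rad in((45,38),(69,12.5),(69-6,16)):
    print(z,[tuple(proj(w,(469+rad*np.cos(a),-382.7+rad*np.sin(a),z)).round().astype(int)) for a in np.arange(0,6.28,.785)])
E
```

```text
126  ooooooooooooooooooooooooooooooooooooooooooooooooooooooooo4ooooooooooooooooo
128  ooooooooooooooooooooooooooooooooooooooooooooooooooooooooooooooooooooooooooo
130  oooooooooooooooooooooooooooooooooooooooooooooooooooooooo3oooooooooooooooooo
132  oooooooooooooooooooooooooooooooooooooooooooooooooooooooo3oooooooooooooooooo
134  ooooooooooooooooooooooooooooooooooooooooooooooooooooooooooooooooooooooooooo
136  ooooooooooooooooooooooooooooooooooooooooooooooooooooooooooooooooooooooooooo
138  ooooooooooooooooooooooooooooooooooooooooooooooooooooooooooooooooooooooooooo
140  ooooooooooooooooooooooooooooooooooooooooooooooooooooooooooooooooooooooooooo
142  ooooooooooooooooooooooooooooooooooooooooooooooooooooooooooooooooooooooooooo
144  ooooooooooooooooooooooooooooooooooooooooooooooooooooooooooooooooooooooooooo
146  ooooooooooooooooooooooooooooooooooooooooooooooooooooooooooooooooooooooooooo
148  ooooooooooooooooooooooooooooooooooooooooooooooooooooooooooooooooooooooooooo
150  ooooooooooooooooooooooooooooooooo42334ooooooooooooooooooooooooooooooooooooo
152  ooooooooooooooooooooooooooooo2333444444333
[... 1490 characters left out ...]
09), np.int64(175)), (np.int64(300), np.int64(203)), (np.int64(314), np.int64(229)), (np.int64(342), np.int64(239)), (np.int64(370), np.int64(227)), (np.int64(381), np.int64(199))]
69 [(np.int64(350), np.int64(200)), (np.int64(339), np.int64(196)), (np.int64(329), np.int64(201)), (np.int64(326), np.int64(210)), (np.int64(330), np.int64(220)), (np.int64(341), np.int64(223)), (np.int64(351), np.int64(219)), (np.int64(354), np.int64(209))]
63 [(np.int64(352), np.int64(195)), (np.int64(339), np.int64(190)), (np.int64(326), np.int64(196)), (np.int64(322), np.int64(208)), (np.int64(328), np.int64(220)), (np.int64(341), np.int64(224)), (np.int64(353), np.int64(219)), (np.int64(358), np.int64(207))]
```

```bash
python3 - <<'E'
from h import *
import pickle
w,st=pickle.load(open('wa.pkl','rb'))
Rt=R.from_euler('xyz',st['tcp_rot'],degrees=True).as_matrix();t=np.array(st['tool_pos'])
W=lambda p:(t+Rt@np.array(p,float)).round(1)
print('tip',W((-.3,8.6,133)),'hinge',W((-50,10.5,129)),'T',W((-26,9.6,131)),'pivot',W((0,4.6,63.5)),'legs',W((6,7.05,108)))
print('shaft in tool',(Rt.T@(np.array([469,-382.7,90])-t)).round(1))
for q,z in(((331.5,250),129),((337,250),129)):print(onz(w,st,*q,z).round(1))
# right bow outer edge, ring plane z=130
for q in((378.5,188),(379.5,192),(380,196),(380.5,200),(379.5,208),(379.3,210)):print(onz(w,st,*q,130).round(1))
print(onx(w,st,302.3,190,6),onx(w,st,364.5,190,6),onx(w,st,331.7,210,8))
E
```

```text
tip [ 486.4 -363.    94.2] hinge [ 450.4 -397.3   98.1] T [ 467.8 -380.7   96.2] pivot [ 486.8 -363.   163.8] legs [ 491.2 -358.8  119.3]
shaft in tool [-26.4  12.3 137. ]
[-50.4   5.8 129. ]
[-50.4  10.2 129. ]
[  1.2  41.4 130. ]
[ -1.9  42.3 130. ]
[ -5.2  42.8 130. ]
[ -8.4  43.4 130. ]
[-14.9  42.9 130. ]
[-16.6  42.8 130. ]
[  6.         -15.48703541 108.3783841 ] [  6.          28.02631214 108.36780829] [ 8.          3.99364531 61.26247639]
```

```bash
python3 - <<'E'
from h import *
import pickle
w,st=pickle.load(open('w9.pkl','rb'))
f=w['frame'].astype(int);sat=f.max(2)-f.min(2);g=cv2.cvtColor(w['frame'],cv2.COLOR_RGB2GRAY)
P=[]
for y in range(196,242,3):
    m=[x for x in range(355,385) if sat[y,x]<30 and g[y,x]>130]
    print(y,m[0] if m else 0,m[-1] if m else 0,len(m))
    if m and y>=206: P.append(onz(w,st,m[-1]+.5,y,130)[:2])
P=np.array(P);print(P.round(1).tolist())
from scipy.optimize import least_squares
s=least_squares(lambda c:np.hypot(*(P-c).T)-24,[-27,13],loss='soft_l1');print(s.x,s.fun.round(1))
E
```

```text
196 371 372 2
199 370 371 2
202 368 371 4
205 366 368 3
208 365 370 6
211 365 371 7
214 365 373 9
217 366 373 8
220 367 373 7
223 367 374 8
226 367 373 7
229 366 373 8
232 364 372 9
235 363 370 8
238 360 369 10
241 359 366 8
[[-15.2, 37.0], [-17.7, 37.8], [-20.2, 39.5], [-22.7, 39.6], [-25.2, 39.7], [-27.8, 40.6], [-30.3, 40.0], [-32.9, 40.1], [-35.5, 39.4], [-38.1, 37.9], [-40.7, 37.2], [-43.4, 34.9]]
[-28.06489024  16.41873267] [ 0.3 -0.2  0.4 -0.2 -0.5  0.2 -0.3  0.2  0.1 -0.3  0.3 -0. ]
```

```bash
python3 - <<'E'
from h import *
import pickle
for n in('w8','w9'):
    w,st=pickle.load(open(n+'.pkl','rb'))
    f=w['frame'].astype(int);sat=f.max(2)-f.min(2);g=cv2.cvtColor(w['frame'],cv2.COLOR_RGB2GRAY)
    for y in range(200,240,3):
        m=[x for x in range(285,316) if sat[y,x]<30 and g[y,x]>90]
        print(n,y,m, [onz(w,st,m[0]-.5,y,130)[:2].round(1).tolist() if m else 0], sat[y,296:306],g[y,296:306])
E
```

```text
w8 200 [] [0] [73 72 51 54 73 70 51 50 32  3] [159 155 117 123 160 154 118 117  96  65]
w8 203 [] [0] [73 72 71 72 73 73 75 66 28  4] [157 157 156 157 159 160 160 145  82  66]
w8 206 [] [0] [76 77 77 77 78 79 79 79 51  2] [160 160 160 160 161 162 163 160 119  64]
w8 209 [] [0] [77 77 78 78 78 71 46 42 23  4] [162 162 162 161 160 146  99  98  86  61]
w8 212 [303, 304] [[-18.2, -17.0]] [76 76 79 80 79 58 41  4  4  3] [160 160 162 164 162 122 104 136 220  57]
w8 215 [302, 303, 304, 306, 307] [[-20.7, -17.9]] [80 80 79 71 47 38  8  4  2  4] [164 165 166 149 102 116 187 223 215  74]
w8 218 [301, 302, 303, 304, 305, 306, 307] [[-23.2, -18.7]] [84 82 84 83 74 26  3  3  3  5] [166 167 167 167 151 125 229 222 217 102]
w8 221 [301, 302, 303, 304, 305, 306] [[-25.7, -18.8]] [82 83 82 81 71 19  4  3  3  4] [166 166 166 166 149 121 220 221 217  93]
w8 224 [301, 302, 303, 304, 305] [[-28.3, -18.8]] [83 83 82 82 78 27  4  3  4  3] [165 165 165 166 162 132 223 222 217 101]
w8 227 [302, 303, 304] [[-30.8, -18.1]] [81 82 83 83 84 67  8  6  5  2] [162 164 165 167 166 154 174 197 189  73]
w8 230 [] [0] 
[... 1083 characters left out ...]
02, 303, 305, 306] [[-26.0, -18.1]] [83 83 82 78 30  4  4  5  3  6] [164 163 162 160 148 215 212 205  84 101]
w9 224 [301, 302, 303, 304, 305] [[-28.6, -18.1]] [80 80 79 76 33  5  4  5  3  6] [161 159 158 154 133 214 213 208 124 109]
w9 227 [301, 302, 303, 304] [[-31.1, -18.2]] [76 75 74 74 59 15  5  3  2  1] [158 158 159 159 150 177 185 180 102  35]
w9 230 [] [0] [74 73 71 31  1  1  1  2  1  0] [159 162 157  80  21  21  21  22  22  20]
w9 233 [297] [[-36.3, -21.5]] [66 25  8  2  1  2  1  2  2  3] [150  91  70  53  46  51  52  52  51  50]
w9 236 [] [0] [34  1  2  1  1  1  1  2  1  0] [101  32  19  23  21  21  21  20  21  22]
w9 239 [] [0] [0 0 0 0 1 1 0 1 1 0] [20 22 21 22 21 21 21 20 22 21]
```

servo_tool --fingers '[0.028, 0.028, 0.028, 0.028, 0.028, 0.028]' --linear '[[0.0002, 0.001, 0], [0.0002, 0.0016, 0.01], [0.0002, 0.0022, 0.02], [0.0002, 0.0025, 0.025], [0.0002, 0.0028, 0.03], [0.0002, 0.0028, 0.03]]' --rotation '[[0, 0, 0], [0, 0, 0], [0, 0, 0], [0, 0, 0], [0, 0, 0], [0, 0, 0]]'

```text
time: 12.65
tool_pos: [486.7, -363.5, 195.9]
tcp_rot: [-176.4, 0.0, 41.1]
ft_force: [-0.4, 0.6, -1.4]
finger_gap: 28.9
grip_force: 41.1
```

servo_tool --fingers '[0.028, 0.028, 0.028, 0.028]' --linear '[[0, 0.0002, 0.003], [0, 0.0004, 0.006], [0, 0.0005, 0.008], [0, 0.0005, 0.008]]' --rotation '[[0, 0, 0], [0, 0, 0], [0, 0, 0], [0, 0, 0]]'

```text
time: 13.05
tool_pos: [487.1, -363.8, 188.9]
tcp_rot: [-176.5, 0.0, 41.1]
ft_force: [0.0, -0.7, -2.0]
finger_gap: 28.3
grip_force: 41.1
```

```bash
python3 - <<'E'
from h import *
st=r.sense();print(st['tool_pos'],st['ft_force'],st['wrist_torque'])
E
```

```text
[ 487.0961513  -363.82322508  188.91814247] [ 0.01059201 -0.678208   -2.02164605] [-0.04383183  0.00697379 -0.04244368]
```

servo_tool --fingers '[0.028, 0.028, 0.028, 0.028]' --linear '[[0, 0.0002, 0.003], [0, 0.0004, 0.006], [0, 0.0005, 0.008], [0, 0.0005, 0.008]]' --rotation '[[0, 0, 0], [0, 0, 0], [0, 0, 0], [0, 0, 0]]'

```text
time: 13.45
tool_pos: [487.0, -363.7, 180.7]
tcp_rot: [-176.5, 0.0, 41.1]
ft_force: [0.4, -0.1, -1.8]
finger_gap: 29.1
grip_force: 41.1
```

servo_tool --fingers '[0.028, 0.028, 0.028]' --linear '[[0, 0.0001, 0.001], [0, 0.0001, 0.002], [0, 0.0001, 0.002]]' --rotation '[[0, 0, 0], [0, 0, 0], [0, 0, 0]]'

```text
time: 13.75
tool_pos: [487.2, -363.9, 179.1]
tcp_rot: [-176.5, -0.0, 41.1]
ft_force: [0.5, 0.7, -2.0]
finger_gap: 29.2
grip_force: 41.1
```

servo_tool --fingers '[0.028, 0.028, 0.028]' --linear '[[0, 0.0001, 0.001], [0, 0.0001, 0.001], [0, 0.0001, 0.001]]' --rotation '[[0, 0, 0], [0, 0, 0], [0, 0, 0]]'

```text
time: 14.05
tool_pos: [487.2, -363.9, 178.2]
tcp_rot: [-176.5, 0.0, 41.1]
ft_force: [-0.0, -0.3, -2.3]
finger_gap: 28.8
grip_force: 41.1
```

servo_tool --fingers '[0.028, 0.028, 0.028]' --linear '[[0, 0.0001, 0.001], [0, 0.0001, 0.001], [0, 0.0001, 0.001]]' --rotation '[[0, 0, 0], [0, 0, 0], [0, 0, 0]]'

```text
time: 14.35
tool_pos: [487.5, -364.1, 177.8]
tcp_rot: [-176.5, -0.0, 41.1]
ft_force: [0.4, 0.2, 3.1]
finger_gap: 29.0
grip_force: 41.1
```

servo_tool --fingers '[0.0305, 0.0325, 0.034, 0.036, 0.038, 0.04, 0.04]' --linear '[[0, 0, 0], [0.0003, -0.0006, 0.0005], [0.0005, -0.0012, 0.001], [0.0008, -0.0018, 0.0015], [0.0011, -0.0024, 0.002], [0.0014, -0.0032, 0.0025], [0.0014, -0.0032, 0.0025]]' --rotation '[[0, 0, 0], [-0.25, 0, 0], [-0.5, 0, 0], [-0.75, 0, 0], [-1.1, 0, 0], [-1.4, 0, 0], [-1.4, 0, 0]]'

```text
time: 15.05
tool_pos: [486.6, -360.9, 176.2]
tcp_rot: [-178.1, -0.0, 41.1]
ft_force: [-0.7, -1.3, 6.0]
finger_gap: 39.8
grip_force: 11.7
```

```bash
python3 meas.py wb; python3 - <<'E'
from h import *
import pickle
w,st=pickle.load(open('wb.pkl','rb'))
g=cv2.cvtColor(w['frame'],cv2.COLOR_RGB2GRAY)
f=w['frame'].astype(int);sat=f.max(2)-f.min(2)
for y in range(160,262,3):
    print('%3d '%y,''.join('o' if sat[y,x]>=25 else '%x'%(g[y,x]//16) for x in range(284,400,1)))
E
```

```text
15.1 [ 486.66360377 -360.93183838  176.18553424] [-1.78050723e+02 -1.47129409e-02  4.10683980e+01] [0.85552338 0.62711672 6.54090893] [ 0.06362243  0.04526211 -0.03044244] 40.3650673147249 11.709110908705043
pulley px [336.04726535 222.88312709] shaft top [336.08196672 235.19437329]
188 [(286, 138, 93), (292, 92, 57), (298, 70, 95), (299, 95, 160), (301, 155, 117), (302, 117, 93), (307, 114, 62), (315, 56, 105), (316, 105, 124), (319, 120, 78), (320, 78, 59), (327, 76, 121), (328, 121, 168), (342, 157, 134), (343, 134, 159), (352, 155, 128), (353, 128, 56), (356, 70, 103), (360, 120, 149), (361, 149, 233), (364, 218, 237), (365, 237, 196), (366, 196, 141), (367, 141, 115), (368, 115, 188), (369, 188, 236), (370, 236, 215), (371, 215, 123), (377, 98, 122), (378, 122, 174)]
192 [(285, 136, 91), (291, 87, 63), (296, 77, 121), (298, 138, 93), (299, 93, 115), (300, 115, 157), (303, 170, 79), (323, 65, 96), (324, 96, 120), (326, 114, 68), (329, 84, 152), (330, 152, 175), (340, 159, 59), (360, 58, 131), (361, 131, 231), (364, 214, 243), (370, 229, 144), (372, 153, 237), (374, 221, 120), (37
[... 5890 characters left out ...]
31125cdc778beeeeeeeeeeeeeeeeeeeed12111111111111111111114afe1111245555555555699989999999999
247  111111111111111111111111124127eeeeeebcaacdeeeeeeeeeeeeeeeed1211111111111111111111149b1111124555555555568999888899999
250  111111111111111111111111114139dddddeeeeeedbbdddddeeeedddddd121111111111111111111111111111112455555555556788999999999
253  11111111111111111111111111414bfffeeeddddeeddd95677777777ded121111111111111111111111111111111245555555555677777777899
256  1111111111111111111111111134bfffffffffffeeeee87777777777aea421111111111111111111111111111111124555555555553111121111
259  111111111111111111111111115cffffffffffffffffffd9777777adfff921111111111111111111111111111111112455555555555421111111
```

servo_tool --fingers '[0.042, 0.044, 0.046, 0.048, 0.05, 0.05]' --linear '[[0.0003, -0.0006, 0.0002], [0.0005, -0.0012, 0.0006], [0.0008, -0.0018, 0.001], [0.0011, -0.0024, 0.0015], [0.0013, -0.0028, 0.002], [0.0013, -0.0028, 0.002]]' --rotation '[[-0.25, 0, 0], [-0.5, 0, 0], [-0.75, 0, 0], [-1, 0, 0], [-1.2, 0, 0], [-1.2, 0, 0]]'

```text
time: 15.7
tool_pos: [485.3, -357.5, 173.5]
tcp_rot: [-179.2, -0.0, 41.1]
ft_force: [0.6, -0.1, 6.1]
finger_gap: 49.7
grip_force: 7.4
```

```bash
cat > asc.py <<'E'
from h import *
import sys,pickle
w=snap('wrist',sys.argv[1]);st=r.sense();pickle.dump((w,st),open(sys.argv[1]+'.pkl','wb'))
print(st['time'],st['tool_pos'],st['tcp_rot'],st['ft_force'],st['wrist_torque'],st['finger_gap'],st['grip_force'])
g=cv2.cvtColor(w['frame'],cv2.COLOR_RGB2GRAY)
f=w['frame'].astype(int);sat=f.max(2)-f.min(2)
a,b,c,d,k=map(int,sys.argv[2:7])
for y in range(a,b,k):
    print('%3d '%y,''.join('o' if sat[y,x]>=25 else '%x'%(g[y,x]//16) for x in range(c,d,1)))
E
python3 asc.py wc 172 266 284 400 3
```

```text
15.75 [ 485.3365824  -357.47742191  173.48488642] [-1.79145927e+02 -6.51363280e-03  4.10696321e+01] [-0.69926653 -0.75223333  6.28448332] [ 0.062422   -0.00738856 -0.00022683] 49.982301278425204 7.418928660918027
172  oooooooooooooooooooooooo42334444444577754444455677666666555555444444444777776434oooooooooooooooooooooooooooooooooooo
175  oooooooooooooooooooo423444444444445577899abaaaaaaaaaaaaaaaaaaaaaa9877654447777777543oooooooooooooooooooooooooooooooo
178  ooooooooooooooooo3234444444445789baaaaaa997766666666666666666667999999999a8645777777755ooooooooooooooooooooooooooooo
181  oooooooooooooo5234444444578a99999766666677889aabbbbbbbbbbbbdeec987477888778aaa97677777764ooooooooooooooooooooooooooo
184  ooooo5o5555o53344444457aa888778777ababbaaabbbbbbbbaaabbbbbaabbbb958ea88888a86689abd957777755oooooooooooooooooooooooo
187  oooo5ooooo5334444458ba966578744553458bbbbbbbbaaabbbbbbbbbaabaa95567beffebadfffe9767aed7777776ooooooooooooooooooooooo
190  ooooooooo43444448aa964434433322233333333344447abbbbaa534443332333344588bdedfffffffec87beb77776oooooooooooooooooooooo
193  oooooooo444444698567a5444444
[... 2316 characters left out ...]
ffffeedddeeeeb9adeeeeeeeeeeeeeeeeeeec11221111111111111111111111112599711111112455555555556
253  111111111111111111231127ffffffffffeedddddeecacdddddeeeeeeddedba11221111111111111111111111111114711111111235555555555
256  11111111111111111123113affffffffffffffffeeededddc67777777777ccb11221111111111111111111111111111111111111123555555555
259  1111111111111111111413oeeffffffffffffffffffffffff8777777777766762221111111111111111111111111111111111111111345555555
262  11111111111111111115ooooooodeffffffffffffffffffffffdcaa9cefffeedc421111111111111111111111111111111111111111134555555
265  1111111111111111126ooooooooooooooodeffffffffffffffffffffffffffffe931111111111111111111111111111111111111111112455555
```

servo_tool --fingers '[0.052, 0.054, 0.056, 0.056, 0.056]' --linear '[[0.0003, -0.0007, 0.0002], [0.0005, -0.0014, 0.0005], [0.0007, -0.002, 0.001], [0.0007, -0.002, 0.001], [0.0007, -0.002, 0.001]]' --rotation '[[-0.3, 0, 0], [-0.6, 0, 0], [-0.9, 0, 0], [-0.9, 0, 0], [-0.9, 0, 0]]'

```text
time: 16.25
tool_pos: [484.2, -355.3, 171.6]
tcp_rot: [-180.0, 0.0, 41.1]
ft_force: [0.6, 0.1, 1.5]
finger_gap: 55.9
grip_force: 5.1
```

```bash
python3 asc.py wd 172 278 284 400 3
```

```text
16.3 [ 484.18774423 -355.29680365  171.63321074] [-1.79952338e+02  6.56477674e-03  4.10646037e+01] [-0.09619828  0.04450339  1.26651812] [ 0.03157316  0.05104771 -0.02090261] 56.085912772551154 5.046351553173736
172  ooooooooooooooooooooooooo422334444468887544444444444444444444444447744777775434ooooooooooooooooooooooooooooooooooooo
175  oooooooooooooooooooooo333444444444444555777899abaaaaaabbbbbaaaa87765544447777777543ooooooooooooooooooooooooooooooooo
178  oooooooooooooooooo323444444444456799aaaaaaaaaa99887878888889999aaaaaaaa987644777777754oooooooooooooooooooooooooooooo
181  ooooooooooooooo423444444445789aaaaa9766666666677788888877777898766645555558aa97677777775oooooooooooooooooooooooooooo
184  ooooooo55oooo434444444579a855555555789aabbbbbbbbbbaabbbaaabdffebbb9588888875689aaa977777764ooooooooooooooooooooooooo
187  ooo5ooo555543444444579ba975888853333445abbaaaabbbbbbbbba5444667ca5beeefbceecfea7679abd6777776ooooooooooooooooooooooo
190  ooooooooo4244444479aa833333323233333333333557abbba5322222222233455556cffeeedffffffd977bd977777oooooooooooooooooooooo
193  oooooooo44444446a985553444444
[... 2803 characters left out ...]
efffffffffffffffffffffffda7777777ada877778231111111111111111111111111111111111111111111111
265  1111111111111125oooooooooooooodeefffffffffffffffffffffffffffffffffffe41111111111111111111111111111111111111111111111
268  1111111111113oooooooooooooooooooooooodeeeffffffffffffffffffffffffeeeoooo11111111111111111111111111111111111111111111
271  11111111113oooooooooooooooooooooooooooooooooooooooooooooooooooooooooooo851111111111111111111111111111111111111111111
274  111111113ooooooooooooooooooooooooooooooooooooooooooooooooooooooooooo888888611111111111111111111111111111111111111111
277  111111ooooooooooooooooooooooooooooooooooooooooooooooooooooooooooo988999999981111111111111111111111111111111111111111
```

```bash
python3 - <<'E'
from h import *
import pickle
w,st=pickle.load(open('wd.pkl','rb'))
Rt=R.from_euler('xyz',st['tcp_rot'],degrees=True).as_matrix();t=np.array(st['tool_pos'])
print('shaft in tool',(Rt.T@(np.array([469,-382.7,48])-t)).round(1))
z=t[2]-51
print('hinge',onz(w,st,339.8,258,z).round(1),'lugR outer',onz(w,st,359.7,200,z).round(1))
g=cv2.cvtColor(w['frame'],cv2.COLOR_RGB2GRAY)
print('legs',onx(w,st,305.7,196,6).round(1),onx(w,st,353.5,196,6).round(1),'tips approx z',t[2]-45)
for y in range(176,202,2):print(y,''.join('%x'%(v//16) for v in g[y,296:372]))
E
```

```text
shaft in tool [-29.4  10.8 123.6]
hinge [-53.2  12.1 120.6] lugR outer [ -5.3  26.2 120.6]
legs [  6.  -12.5  94.4] [ 6.  19.1 94.4] tips approx z 126.63321073610467
176 555566654233444444444445777899abaaaaaaaaaaaaaaaaaaaaaa8776544447777776436abb
178 555565323444444444456799aaaaaaaaaa99887878888889999aaaaaaaa9876447777777547a
180 55553234444444455789aaaaaa98766666666666666666666666667877765689865777777754
182 5552344444444689a999997666666677789aabbbbbbaabbbbeec877467778789aaa965777777
184 5434444444579a855555555789aabbbbbbbbbbaabbbaaabdffebbb9588888875689aaa977777
186 33444444579aa9688887767999abababbbbbbbbbbaaaa99aeeeea56beeb89eacc9668aaab777
188 344444579ba96557887433444448aaaababbbbbbaaa73344567aa9eeeffffeecfffc9768beb7
190 4444479aa833333323233333333333557abbba5322222222233455556cffeeedffffffd977bd
192 44458aa8544444444444444444444455446aa834444444444444444446ceeeedfffffffffd98
194 445997567734444444444444444444544445a834444444444444444446deeeecffffffffffff
196 4698567aa8344444444444444444434444459834444444444444444447eeeeedffffffffffff
198 69768aaaaa34444444444444444444444447a834444444444444444447eeeeecffffffffffff
200 a67bbbbbba4444444444444444444344578aa834444444444444444447eeeeedffffffffffff
```

servo_tool --fingers '[0.056, 0.056, 0.056, 0.056]' --linear '[[0, 0.002, -0.0005], [0, 0.004, -0.0005], [0, 0.005, -0.0005], [0, 0.005, -0.0005]]' --rotation '[[0, 0, 0], [0, 0, 0], [0, 0, 0], [0, 0, 0]]'

```text
time: 16.7
tool_pos: [487.7, -359.3, 172.2]
tcp_rot: [-180.0, 0.0, 41.1]
ft_force: [-0.7, 0.0, -2.2]
finger_gap: 56.2
grip_force: 4.7
```

```bash
python3 asc.py we 178 268 284 400 3;python3 - <<'E'
from h import *
import pickle
w,st=pickle.load(open('we.pkl','rb'))
Rt=R.from_euler('xyz',st['tcp_rot'],degrees=True).as_matrix();t=np.array(st['tool_pos'])
print('shaft in tool',(Rt.T@(np.array([469,-382.7,48])-t)).round(1))
E
```

```text
16.75 [ 487.63602894 -359.31131228  172.25460994] [-1.79970761e+02  3.73259805e-03  4.10593290e+01] [ 0.2688214  -0.08656223 -1.71778331] [0.0059407  0.00364789 0.02166921] 56.011172056935784 4.659918608958833
178  oooooooooooo3334444444445579aaaaaaaaaa9987777778888888999aaaaaaaaa87544777877754oooooooooooooooooooooooooooooooooooo
181  ooooooooo3334444444578aaaaa97766666666777899998888888777776645555567aaa86577777775oooooooooooooooooooooooooooooooooo
184  o55ooo533444444468a85556665679aabbbbbbbbbbbbbbbbbbbbbbbbbbb8488bea895679aabc767777754ooooooooooooooooooooooooooooooo
187  oooo53344444469ba965888888746a943333336baabbbbbbbbbbbba63333448eeeeeefec8668abe85777776ooooooooooooooooooooooooooooo
190  ooo434444469a985679a763333333333333333333456abbba82333333333333333337dfffffe976bed777776oooooooooooooooooooooooooooo
193  oo4444445997568abbba754444444444444444444356abbba644444444444444444449fffffffffeb7dea88776oooooooooooooooooooooooooo
196  o4444448857cebbbbbaa7544444444444444444446abbbbba644444444444444444449ffffffffffffe9bd87786ooooooooooooooooooooooooo
199  44444698dffffaaaaaaa75444444444
[... 2103 characters left out ...]
dabc5111132111111111111111111111111115999981111111245555
253  11111111111111331114dfffffeeedeeeeecaadeeeeeeeeeeeeeeeeedbbdeeeed611231111111111111111111111111111148981111111123555
256  11111111111111331114dffffffffffeeeeedddedddaabbcabb99aedeedcc89ee811241111111111111111111111111111111461111111111345
259  1111111111111123115dfffffffffffffffffffeeed67777777777667777778dfe51241111111111111111111111111111111111111111111124
262  11111111111111243ooeefffffffffffffffffffffffd9777777beda8889aefffffc241111111111111111111111111111111111111111111111
265  1111111111111136ooooooooodefffffffffffffffffffffffffffffffffffffffeed41111111111111111111111111111111111111111111111
shaft in tool [-29.4   5.5 124.3]
```

servo_tool --fingers '[0.056, 0.056, 0.056, 0.056, 0.056, 0.056, 0.056]' --linear '[[0, 0, -0.003], [0, 0, -0.007], [0, 0, -0.012], [0, 0, -0.03], [0, 0, -0.06], [0.0, 0, -0.09], [0, 0, -0.09]]' --rotation '[[0, 0, 0], [0, 0, 0], [0, 0, 0], [0, 0, 0], [0, 0, 0], [0, 0, 0], [0, 0, 0]]'

```text
time: 17.45
tool_pos: [489.7, -360.9, 269.1]
tcp_rot: [179.5, -0.1, 41.1]
ft_force: [0.4, -0.1, -0.2]
finger_gap: 56.0
grip_force: 4.7
```

servo_tool --fingers '[0.056, 0.056, 0.056, 0.056]' --linear '[[-0.035, 0.025, 0], [-0.07, 0.05, 0], [-0.07, 0.05, 0], [-0.07, 0.05, 0]]' --rotation '[[0, 0, 0], [0, 0, 0], [0, 0, 0], [0, 0, 0]]'

```text
time: 17.85
tool_pos: [467.1, -443.6, 261.5]
tcp_rot: [-179.9, -0.0, 41.0]
ft_force: [0.3, 0.2, -2.2]
finger_gap: 55.8
grip_force: 5.5
```

```bash
python3 - <<'E'
from h import *
import pickle
w=snap('wrist','wf');st=r.sense();pickle.dump((w,st),open('wf.pkl','wb'))
print(st['time'],st['tool_pos'],st['tcp_rot'],st['ft_force'],st['finger_gap'],st['grip_force'])
# rectify to z=50 plane, 1 px/0.75mm
g=cv2.cvtColor(w['frame'],cv2.COLOR_RGB2GRAY);f=w['frame'].astype(int);sat=f.max(2)-f.min(2)
c=proj(w,(469,-382.7,50));print(c)
for yy in np.arange(-42,43,2.):
    s=''
    for xx in np.arange(-42,43,1.):
        # axes: right=tool y, up=tool x
        X=np.array([469,-382.7])+yy*-1*np.array([.754,.657])+xx*np.array([.657,-.754])
        u,v=proj(w,(*X,52)).round().astype(int)
        s+=('o' if sat[v,u]>=25 else '%x'%(g[v,u]//16)) if 0<=u<640 and 0<=v<400 else ' '
    print('%4d'%-yy,s)
E
```

```text
17.9 [ 467.55279375 -442.754108    261.78104384] [-1.79931406e+02 -2.36344510e-02  4.10246460e+01] [ 0.62317044  0.36998992 -1.05093188] 56.09862620188054 5.455172344459243
[277.81945359 124.37398406]
  42 ooooooooooooooooooooooooooooooooooooooooooooooooooooooooooooooooooooooooooooooooooooo
  40 oooooooooooooooooooooooooooooooooooooooooo4464454444o4ooooooooooooooooooooooooooooooo
  38 ooooooooooooooooooooooooooooooooooo64434444444444444abbbc55oooooooooooooooooooooooooo
  36 oooo5555oooooooooooooo66666oooo4447888999999dddddd76dddde6656655ooooooooooooooooooooo
  34 oooo55555oooooooooooo777787579aaaaaaaaaaaaaaaceedbbdeeede8445776655oooooooooooooooooo
  32 ooooo5555ooo5oooooooo6788888768aaaaaaaaaaaaaaaaceeedeeeeebaeea766777665oooooooooooooo
  30 oooooo5555oooooooooo6677888875887667aaaaaaaaaaaaaaabceddddeeeeee87777775ooooooooooooo
  28 ooooo555oooooooooo69a87778866954444447aaaaaaaaaaaaaacdedd7eeeeeeeee8767765ooooooooooo
  26 ooooooooooo55oo58aaaaa87777775444444446aaaaaaaaaaa99eeeee6eeeeeeeeeee8677664ooooooooo
  24 oooooooooo55548aaaaaaa87778885434444459aaaaaaaaaaaaa98ede9ceeeeeeeeeeeaa777
[... 2313 characters left out ...]
aaaaaaaaaaaaaaaaaa866677a743443458aaaaaaaaaaooooooooooooooooooo
 -30 oooooooooooooooooooooo9aaaaaaaaaaaaaaaaaaaaaaabba97788aaaaaaaaa8ooooooooooooooooooo77
 -32 ooooooooooooooooooooooooo9aaaaaaaaaaaaaaaaccceeeaaaaaaaaaaaaaoooooooooooooooooooo5778
 -34 oooooooooooooooooooooooooooooaa9aaaaabaaceeeeeeeeaaaaa99ooooooooooooooooooooooo677888
 -36 ooooooooooooooooooooooooooooooooooooodeeeeeeeeedoooooooooooooooooooooooooooooo7788888
 -38 oooooooooooooooooooooooooooooooooooooooooooooooooooooooooooooooooooooooooooo778888888
 -40 oooooooooooooooooooooooooooooooooooooooooooooooooooooooooooooooooooooooooo57888888888
 -42 oooooooooooooooooooooooooooooooooooooooooooooooooooooooooooooooooooooooo6778888888888
```

The rectified map shows the ring round the shaft. It is about 48 mm across (shut) with its hinge at (0.5,-24.5), so it is centred within about 1 mm. Next I return the pliers.

servo_tool --fingers '[0.056, 0.056, 0.056, 0.056, 0.056, 0.056, 0.056, 0.056, 0.056, 0.056]' --linear '[[0.01, -0.004, -0.015], [0.024, -0.01, -0.025], [0.04, -0.017, -0.025], [0.058, -0.024, -0.025], [0.076, -0.032, -0.025], [0.094, -0.04, -0.025], [0.112, -0.047, -0.025], [0.13, -0.055, -0.025], [0.146, -0.061, -0.025], [0.157, -0.066, -0.025]]' --rotation '[[0, 0, -8], [0, 0, -16], [0, 0, -24], [0, 0, -32], [0, 0, -40], [0, 0, -48], [0, 0, -56], [0, 0, -64], [0, 0, -72], [0, 0, -80]]'

```text
time: 18.9
tool_pos: [543.6, -287.4, 287.6]
tcp_rot: [180.0, -0.0, 121.5]
ft_force: [-0.4, -0.4, -1.6]
finger_gap: 55.7
grip_force: 5.5
```

servo_tool --fingers '[0.056, 0.056, 0.056, 0.056, 0.056, 0.056, 0.056, 0.056]' --linear '[[0, 0, 0], [0, 0, 0.02], [0, 0, 0.04], [0, 0, 0.06], [0, 0, 0.075], [0, 0, 0.075], [0, 0, 0.075], [0, 0, 0.075]]' --rotation '[[0, 0, -8], [0, 0, -16], [0, 0, -24], [0, 0, -32], [0, 0, -39.2], [0, 0, -39.2], [0, 0, -39.2], [0, 0, -39.2]]'

```text
time: 19.7
tool_pos: [543.5, -289.9, 214.1]
tcp_rot: [-180.0, 0.1, 160.1]
ft_force: [0.6, -0.9, -2.3]
finger_gap: 56.3
grip_force: 5.5
```

```bash
python3 asc.py wg 150 232 280 384 2; python3 - <<'E'
from h import *
import pickle
w,st=pickle.load(open('wg.pkl','rb'))
Rt=R.from_euler('xyz',st['tcp_rot'],degrees=True).as_matrix();t=np.array(st['tool_pos'])
print('mouth px',proj(w,(542.3,-288.8,55)),'tool',Rt.T@(np.array([542.3,-288.8,55])-t))
y=np.array([np.cos(np.radians(70.2)),np.sin(np.radians(70.2))]);x=np.array([-y[1],y[0]])
for a in(-7.5,7.5):
  for b in(-15.5,15.5): print(a,b,proj(w,(*(np.array([542.3,-288.8])+a*x+b*y),55)).round(1))
print('tips px',proj(w,t+Rt@np.array([0,0,126.6])))
E
```

```text
19.75 [ 543.5295338  -290.13187572  214.24981999] [-1.79970887e+02  1.36897110e-01  1.60158796e+02] [-0.35971207 -0.15302301 -1.5663981 ] [ 0.03703979 -0.02333964 -0.04855882] 55.76559821452433 5.457673614657779
150  oooooooooooooooooooooooooooooooooooooooooooooooooooooooooooooooooooooooooooooooooooooooooooooooooooooooo
152  oooooooooooooooooooooooooooooooooooooooooooooooooooooooooooooooooooooooooooooooooooooooooooooooooooooooo
154  oooooooooooooooooooooooooooooooooooooooooooooooooooooooooooooooooooooooooooooooooooooooooooooooooooooooo
156  oooooooooooooooooooooooooooooooooooooooooooooooooooooooooooooooooooooooooooooooooooooooooooooooooooooooo
158  oooooooooooooooooooooooooooooooooooooooooooooooooooooooooooooooooooooooooooooooooooooooooooooooooooooooo
160  oooooooooooooooooooooooooooooooooooooooooooooooooooooooooooooooooooooooooooooooooooooooooooooooooooooooo
162  oooooooooooooooooooooooooooooooooooooooooooooooooooooooooooooooooooooooooooooooooooooooooooooooooooooooo
164  oooooooooooooooooooooooooooooooooooooooooooooooooooooooooooooooooooooooooooooooooooooooooooooooooooooooo
166  ooo
[... 3136 characters left out ...]
2222333334ooooooooooooooooooooooooooooooooooo
224  ooooooooooooooooooo2222222233333222222222222222222222222233333333222223ooooooooooooooooooooooooooooooooo
226  ooooooooooooooooo52222222222233333333344344444444444444444333322222222223oooooooooooooooooooo55ooooooooo
228  ooooooooooooooo522222222222222333333334444444444444444444443222222222222224oooooooooooo772222225oooooooo
230  ooooooooooooo532222222222222222333333444444444444444444444432222222222222222oooo56779abba6222222oooooooo
mouth px [324.65004222 179.99819625] tool [  1.98909426   0.91640492 159.2450769 ]
-7.5 -15.5 [306.5 188.5]
-7.5 15.5 [342.8 188.5]
7.5 -15.5 [306.2 171.4]
7.5 15.5 [343.1 171.3]
tips px [323.60890339 193.494576  ]
```

```bash
python3 - <<'E'
from h import *
import pickle
w,st=pickle.load(open('wg.pkl','rb'))
g=cv2.cvtColor(w['frame'],cv2.COLOR_RGB2GRAY)
for y in range(160,196,1): print(y,''.join('%x'%(v//16) for v in g[y,290:362]))
E
```

```text
160 aaaaaaaaaa66666666666666666666666666666666666666666666666666666666666666
161 aaaaaaaaa966666666666666666666666666666666666666666666666666666666666666
162 bbbbbbbba666666666666666666666666666666666666666666666666666666666666666
163 bbbbbbbba666666666666666666666666666666666666666666666666666666666666666
164 bbbbbbbba866666666666666666666666666666666666666666666666666666666666666
165 abbbbaabba66666666666666666666666666666666666666666666666666666666666666
166 aaaaaaaaa966666666666666666666666666666666666666666666666666666666666666
167 aaaaaaaa6666666666666666666666666666666666666666666665556666666666666666
168 aaaaaaaa7666655555555555555555555555555555555555555554555666666666666666
169 aaaaaaaaa666655555555555666655555554454555555555555555555666666666666666
170 aaaaaaaaa777655654455555777756555557555777555555555444555666666666666666
171 aaaaaaaaaaaa766843346666777678666679667aaa666666666334555666666666666666
172 aaaaaaaaaaaaa98853356666666666666666666666666666666334555666666666666666
173 aaaaaaaaaaaaa98873356666666666666666666666666666666334555666666666666666
174 aaaaaaaaaaaaa98883
[... 971 characters left out ...]
6666668
187 aaaaaaaaaaaaaa888655555555555555555554444444444444446766566666666666667a
188 aaaaaaaaaaaaa9888888887787777777888885555555555555568888666666666666667a
189 aaaaaaaaaaaaa97888888888888888888888865555555555555688898666666666666667
190 aaaaaaaaaaaaa95888878888887788888778885565555565555688888666776666677767
191 aaaaaaaaaaaaa96888868877775688888668886787656686555699999777aa76777aa978
192 aa99aaaaaaaaa98888888756666689999999999999979666435799aaaaaaaa97aaaaaaaa
193 999999999999998888888432322248899999999998886222233358888899aaaaaaaaaaaa
194 9a9999aa9a997522222222222222223599aaaaa952222222222222222347aaaaaaaaaaaa
195 aaaaaaaaaaa97333333333333344343458aaaaa933333333333334333346aaaaaaaaaaaa
```

servo_tool --fingers '[0.056, 0.056, 0.056, 0.056, 0.056]' --linear '[[0.0018, 0.0009, 0], [0.0018, 0.0009, 0.01], [0.0018, 0.0009, 0.02], [0.0018, 0.0009, 0.02], [0.0018, 0.0009, 0.02]]' --rotation '[[0.8, 1.6, 0], [0.8, 1.6, 0], [0.8, 1.6, 0], [0.8, 1.6, 0], [0.8, 1.6, 0]]'

```text
time: 20.25
tool_pos: [540.9, -288.4, 191.4]
tcp_rot: [-179.2, -1.7, 160.2]
ft_force: [0.0, 0.4, -1.4]
finger_gap: 55.9
grip_force: 5.5
```

```bash
python3 - <<'E'
from h import *
import pickle
w=snap('wrist','wh');st=r.sense();pickle.dump((w,st),open('wh.pkl','wb'))
print(st['time'],st['tool_pos'],st['tcp_rot'],st['ft_force'],st['finger_gap'],st['grip_force'])
g=cv2.cvtColor(w['frame'],cv2.COLOR_RGB2GRAY)
for y in range(162,224,2): print(y,''.join('%x'%(v//16) for v in g[y,290:362]))
Rt=R.from_euler('xyz',st['tcp_rot'],degrees=True).as_matrix();t=np.array(st['tool_pos'])
print('mouth',proj(w,(542.3,-288.8,55)),Rt.T@(np.array([542.3,-288.8,55])-t))
E
```

```text
20.3 [ 541.15102178 -288.57918637  192.14337385] [-179.20999687   -1.64211287  160.23888068] [-0.14444793  0.01187097 -0.7783596 ] 55.96516191413943 5.461253018863772
162 433333333333333333333333333333333333333333333333333333333333333333333333
164 333333333333333333333333333333333333333333333333333333333333333333333333
166 333333333333333333333333333333333333333333333333333333333333333333333333
168 777775555555555555555555555555555555555555555555555566666666666666666666
170 bbbbba666666666666666666666666666666666666666666666666666666666666666666
172 abaaaa666666666666666666666666666666666666666666666666666666666666666666
174 aaaaa6666666666666666666666666666666666666666666666666666666666666666666
176 bbbaa7666666666666666666666666666666666666666666666666666666666666666666
178 bbbbbb666666666666666666666666666666666666666666666666666666666666666666
180 bbbbba666666666666666666666666666666666666666666666666666666666666666666
182 aaaaa6666666666666666666666666666666666666666666666666666666666666666666
184 aaaaaa666666655555556665555555555555555555555555555555555555566666666666
186 aaaa6
[... 828 characters left out ...]
aaaaaaaaa
208 aaaaaaaaaaa9644444444444444444445886688634444444444444444446aaaaaaaaaaaa
210 aaaaaaaaaaa9744444444444444444447aaaaa9734444433444444444446aaaaaaaaaaaa
212 aaaaaaaaaaaa744442222222222234446999998744442222222222234446aaaaaaaaaaaa
214 aaaaaaaaaaaa744422222222222222333333333332222222222222224447aaaaaaaaaaaa
216 aaaaaaaaaaaa844322222222222344444444444444442222222222223447aaaaaaaaaaaa
218 aaaaaaaaaaaa843222222222223455555555555566663222222222222447aaaaaaaaaaaa
220 aaaaaaaaaaaaa42222222222222246677788888776542222222222222447aaaaaaaaaaaa
222 aaaaaaaaaaaa942222222222222222222222222222222222222222333347aaaaaaaaaaaa
mouth [326.25111372 196.46825347] [ -5.0855265    2.07030263 137.03840764]
```

```bash
python3 - <<'E'
from h import *
import pickle
for n,row,zz in(('wg',179.7,159.2),('wh',197.5,137)):
    w,st=pickle.load(open(n+'.pkl','rb'))
    print(n,'mouth',onz(w,st,325.5,row,zz).round(1),'leg end',onz(w,st,325.8,194,109).round(1),'screw',onz(w,st,325.3,219,57).round(1))
w,st=pickle.load(open('wd.pkl','rb'));print('wd leg',onz(w,st,329.5,189.5,109).round(1),'screw',onz(w,st,328.5,215.5,57).round(1))
w,st=pickle.load(open('wh.pkl','rb'))
g=cv2.cvtColor(w['frame'],cv2.COLOR_RGB2GRAY)
print('col 298:',g[176:262:1,298].tolist());print('col 354:',g[176:262,354].tolist())
E
```

```text
wg mouth [  2.3   1.6 159.2] leg end [  5.    1.5 109. ] screw [ 6.3  0.9 57. ]
wh mouth [ -5.9   1.5 137. ] leg end [  5.5   1.5 109. ] screw [ 6.8  0.8 57. ]
wd leg [  6.2   3.5 109. ] screw [ 6.3  2.1 57. ]
col 298: [105, 105, 107, 108, 106, 104, 102, 101, 101, 100, 128, 175, 177, 175, 175, 172, 170, 168, 167, 168, 168, 171, 176, 178, 178, 177, 176, 175, 173, 170, 168, 166, 163, 162, 161, 161, 163, 165, 168, 171, 174, 174, 173, 174, 174, 172, 173, 173, 167, 141, 61, 39, 40, 40, 40, 41, 41, 42, 36, 22, 22, 22, 22, 24, 23, 23, 24, 22, 24, 23, 24, 24, 25, 24, 24, 22, 22, 24, 26, 25, 25, 25, 26, 27, 28, 26]
col 354: [102, 104, 105, 104, 103, 101, 102, 102, 102, 103, 104, 105, 105, 104, 103, 102, 100, 98, 99, 100, 100, 103, 105, 106, 106, 106, 106, 104, 103, 127, 170, 168, 165, 164, 162, 162, 163, 164, 166, 169, 169, 169, 169, 172, 172, 173, 171, 170, 164, 163, 163, 146, 83, 50, 41, 41, 42, 40, 34, 21, 24, 20, 23, 35, 64, 72, 23, 22, 21, 20, 22, 22, 22, 23, 22, 21, 22, 23, 22, 21, 22, 22, 23, 22, 22, 22]
```

```bash
cat >> h.py <<'E'
def offs():
    import pickle,glob
    L=[]
    for f in glob.glob('w?.pkl'):
        w,st=pickle.load(open(f,'rb'));T=np.array(w['camera_from_world']);Rt=R.from_euler('xyz',st['tcp_rot'],degrees=True).as_matrix()
        L.append(Rt.T@(-T[:3,:3].T@T[:3,3]-st['tool_pos']))
    return np.median(L,0),np.std(L,0)
C2T=np.array([[0,.9559,.2937],[1,0,0],[0,.2937,-.9559]])
def cz(s,u,v,z,o):
    d=np.array([(u-s['cx'])/s['fx'],(v-s['cy'])/s['fy']]);x=d.copy()
    for _ in range(20): x=d/(1+s['k1']*(x@x))
    w=C2T@np.array([x[0],-x[1],-1.]);return o+w*(z-o[2])/w[2]
E
python3 - <<'E'
from h import *
import pickle
o,sd=offs();print(o,sd)
for n,row,zz in(('wg',179.7,159.2),('wh',197.5,137)):
    w,st=pickle.load(open(n+'.pkl','rb'))
    print(n,'mouth',cz(w,325.5,row,zz,o).round(1),'leg',cz(w,325.8,194,109,o).round(1),'screw',cz(w,325.3,219,57,o).round(1))
w,_=pickle.load(open('wh.pkl','rb'))
print('wd leg',cz(w,329.5,189.5,109,o).round(1),cz(w,328.5,215.5,57,o).round(1),'c5',cz(w,326.2,189.2,109,o).round(1),cz(w,325.6,213.8,57,o).round(1),'c4',cz(w,326.2,190,109,o).round(1),cz(w,326,214.4,57,o).round(1))
E
```

```text
[  73.98343853   -0.75074501 -123.15012771] [0.99006369 0.26385288 0.52865711]
wg mouth [1.000e-01 1.000e+00 1.592e+02] leg [  2.8   1.  109. ] screw [ 4.2  0.3 57. ]
wh mouth [ -8.6   0.9 137. ] leg [  2.8   1.  109. ] screw [ 4.2  0.3 57. ]
wd leg [  6.1   3.5 109. ] [ 6.2  2.1 57. ] c5 [  6.4   1.2 109. ] [ 7.3  0.5 57. ] c4 [  5.8   1.2 109. ] [ 6.9  0.7 57. ]
```

```bash
cat > k.py <<'E'
from h import *
import pickle,sys
O=np.array([76,-.56,-123.08])
def K(w,p):
    T=np.array(w['camera_from_world']);c=T[:3,:3]@np.array(p,float)+T[:3,3];return C2T@c+O
def up(w):
    T=np.array(w['camera_from_world']);return C2T@T[:3,:3]@np.array([0,0,1.])
if __name__=='__main__':
    for n in('wg','wh'):
        w,st=pickle.load(open(n+'.pkl','rb'))
        T=np.array(w['camera_from_world']);cam=-T[:3,:3].T@T[:3,3]
        Rt=R.from_euler('xyz',st['tcp_rot'],degrees=True).as_matrix()
        print(n,'mouth K',K(w,(542.3,-288.8,55)).round(2),'up K',up(w).round(4),'up tool',Rt.T[:,2].round(4),'cam',cam.round(1),'TCPfromcam',(cam-Rt@O).round(1),st['tool_pos'].round(1))
    print('leg',cz(w,325.8,194,109,O).round(2),'screw',cz(w,325.3,219,57,O).round(2))
    for n in('w5','w9','wd','wf'):
        w,st=pickle.load(open(n+'.pkl','rb'));T=np.array(w['camera_from_world']);cam=-T[:3,:3].T@T[:3,3];Rt=R.from_euler('xyz',st['tcp_rot'],degrees=True).as_matrix();print(n,(cam-Rt@O).round(1),st['tool_pos'].round(1))
E
python3 k.py
```

```text
wg mouth K [  1.85   0.51 159.28] up K [-2.2e-03 -1.0e-04 -1.0e+00] up tool [-2.4e-03 -5.0e-04 -1.0e+00] cam [ 471.6 -264.4  337.2] TCPfromcam [ 543.6 -289.8  214.3] [ 543.5 -290.1  214.2]
wh mouth K [ -5.57   1.7  136.42] up K [ 0.0297 -0.0132 -0.9995] up tool [ 0.0287 -0.0138 -0.9995] cam [ 473.2 -262.8  316.8] TCPfromcam [ 541.  -288.3  191.6] [ 541.2 -288.6  192.1]
leg [  4.87   1.14 109.  ] screw [ 6.2   0.51 57.  ]
w5 [ 435.9 -196.9  148.7] [ 437.9 -196.   149.5]
w9 [ 440.3 -198.4  197.2] [ 441.6 -197.1  195.5]
wd [ 482.5 -356.5  171.8] [ 484.2 -355.3  171.6]
wf [ 465.5 -444.9  261.7] [ 467.6 -442.8  261.8]
```

servo_tool --fingers '[0.056, 0.056, 0.056, 0.056]' --linear '[[0.0001, 0.0003, 0], [0.0001, 0.0003, 0], [0.0001, 0.0003, 0], [0.0001, 0.0003, 0]]' --rotation '[[0, -1.6, 0], [0, -1.6, 0], [0, -1.6, 0], [0, -1.6, 0]]'

```text
time: 20.7
tool_pos: [541.5, -288.4, 192.9]
tcp_rot: [-179.2, -0.0, 160.3]
ft_force: [0.2, -0.0, -1.2]
finger_gap: 55.9
grip_force: 5.5
```

```bash
python3 - <<'E'
from k import *
w=snap('wrist','wi');st=r.sense();pickle.dump((w,st),open('wi.pkl','wb'))
print(st['time'],st['tool_pos'],st['tcp_rot'],st['ft_force'],st['finger_gap'],st['grip_force'])
print('mouth K',K(w,(542.3,-288.8,55)).round(2),'px',proj(w,(542.3,-288.8,55)),'up',up(w).round(4))
g=cv2.cvtColor(w['frame'],cv2.COLOR_RGB2GRAY)
for y in range(172,224,2): print(y,''.join('%x'%(v//16) for v in g[y,290:362]))
E
```

```text
20.75 [ 541.4787611  -288.41841566  192.74651981] [-1.79195695e+02 -6.66428509e-03  1.60272254e+02] [-0.43721652  0.25895545 -1.28059841] 56.036981909066185 5.457718466366259
mouth K [ -0.89   1.68 138.01] px [326.21462235 190.21178175] up [-1.000e-04 -1.370e-02 -9.999e-01]
172 bbbbbb666666666666666666666666666666666666666666666666666666666666666666
174 bbbba6666666666666666666666666666666666666666666666666666666666666666666
176 aaaaa6666666666666666666666666666666666666666666666666666666666666666666
178 aaaaaa666666655555566665555555555555555555555555555555555555566666666666
180 aaaaaaa68766656686666777555555566666666666666666666666344555666666666666
182 abbbaabaaa88a98884335666666666666666666666666666666666334555666666666666
184 aaaaaaaaaaaaa99885334444444444444444444444444333333333334555566666666666
186 aaaaaaaaaaaaa96885333333333333333333333333333333333333335555566666666666
188 aaaaaaaaaaaaa96885333333333333333333333333333333333333334555566666666666
190 aaaaaaaaaaaaa98885333333333333333333333333333333333333334555666666666666
192 aabaabaaaabba98886333333333333333333333333333333333
[... 476 characters left out ...]
aaaaaaa
206 aaaaaaaaaaa9644444444444444444446aaaaaa744444444444444444446aaaaaaaaaaaa
208 aaaaaaaaaaaa744444444444444444447aaaaaa744444444444444444446aaaaaaaaaaaa
210 aaaaaaaaaaaa844444333444444444447aaaaaa844444333444444444446aaaaaaaaaaaa
212 aaaaaaaaaaaa844432222222222234446997799744432222222222234446aaaaaaaaaaaa
214 aaaaaaaaaaaa844422222222222223333344443333222222222222224447aaaaaaaaaaaa
216 aaaaaaaaaaaa844322222222222344444444444444442222222222223447aaaaaaaaaaaa
218 aaaaaaaaaaaa843222222222223455555555555666663222222222222447aaaaaaaabbbb
220 aaaaaaaaaaaaa72222222222222245677788887776432222222222222347aaaaaaaaabbb
222 aaaaaa9aba999622222222222222222222222222222222222222223333469aaaaaaaabbb
```

servo_tool --fingers '[0.056, 0.056, 0.056, 0.056, 0.056]' --linear '[[0.0004, 0.0001, 0.004], [0.0004, 0.0002, 0.01], [0.0004, 0.0003, 0.015], [0.0004, 0.0003, 0.02], [0.0004, 0.0003, 0.02]]' --rotation '[[0, 0, 0], [0, 0, 0], [0, 0, 0], [0, 0, 0], [0, 0, 0]]'

```text
time: 21.25
tool_pos: [540.4, -287.8, 171.0]
tcp_rot: [-179.2, -0.1, 160.3]
ft_force: [0.3, -0.1, -1.9]
finger_gap: 56.3
grip_force: 5.5
```

servo_tool --fingers '[0.056, 0.056, 0.056, 0.056, 0.056]' --linear '[[0, 0.0001, 0.004], [0, 0.0001, 0.01], [0, 0.0002, 0.015], [0, 0.0003, 0.02], [0, 0.0003, 0.02]]' --rotation '[[0, 0, 0], [0, 0, 0], [0, 0, 0], [0, 0, 0], [0, 0, 0]]'

```text
time: 21.75
tool_pos: [540.5, -287.8, 151.3]
tcp_rot: [-179.2, -0.1, 160.3]
ft_force: [-0.2, 0.6, -1.1]
finger_gap: 56.1
grip_force: 5.5
```

servo_tool --fingers '[0.056, 0.056, 0.056, 0.056]' --linear '[[0, 0, 0.004], [0, 0.0001, 0.008], [0, 0.0001, 0.011], [0, 0.0001, 0.011]]' --rotation '[[0, 0, 0], [0, 0, 0], [0, 0, 0], [0, 0, 0]]'

```text
time: 22.15
tool_pos: [540.7, -288.0, 140.8]
tcp_rot: [-179.2, -0.1, 160.3]
ft_force: [0.3, 0.7, -1.8]
finger_gap: 56.0
grip_force: 5.5
```

Free so far, so I lower until the collar seats.

servo_tool --fingers '[0.056, 0.056, 0.056, 0.056]' --linear '[[0, 0, 0.002], [0, 0, 0.0035], [0, 0, 0.0045], [0, 0, 0.0045]]' --rotation '[[0, 0, 0], [0, 0, 0], [0, 0, 0], [0, 0, 0]]'

```text
time: 22.55
tool_pos: [541.8, -288.6, 138.2]
tcp_rot: [-179.2, 0.1, 160.3]
ft_force: [0.9, 0.9, 4.0]
finger_gap: 56.1
grip_force: 6.5
```

servo_tool --fingers '[0.058, 0.06, 0.065, 0.075, 0.085, 0.085, 0.085]' --linear '[[0, 0, 0.0005], [0, 0, 0.001], [0, 0, 0.001], [0, 0, 0.001], [0, 0, 0], [0, 0, 0], [0, 0, 0]]' --rotation '[[0, 0, 0], [0, 0, 0], [0, 0, 0], [0, 0, 0], [0, 0, 0], [0, 0, 0], [0, 0, 0]]'

```text
time: 23.25
tool_pos: [541.0, -288.3, 137.0]
tcp_rot: [-179.2, -0.0, 160.3]
ft_force: [0.5, 0.2, -0.5]
finger_gap: 85.0
grip_force: 0.0
```

```bash
python3 - <<'E'
from k import *
w=snap('wrist','wj');st=r.sense();pickle.dump((w,st),open('wj.pkl','wb'))
print(st['time'],st['tool_pos'],st['tcp_rot'],st['ft_force'],st['finger_gap'],st['grip_force'])
g=cv2.cvtColor(w['frame'],cv2.COLOR_RGB2GRAY)
for y in range(160,330,4): print(y,''.join('%x'%(v//16) for v in g[y,200:450:2]))
E
```

```text
23.3 [ 541.00544674 -288.24892645  137.03262878] [-1.79199976e+02 -4.55588697e-04  1.60273847e+02] [-0.03160538 -0.63493796  0.55488331] 85.02692039790568 0.0
160 eeeed47aa64444256abbbbbaaabbbbaaaaaaaaaa66666666666666666666666666a6666666666666566666666666666666666666666666666666666666666
164 ffff559ba5444327bbbbbbbaaaabbbbaaaaaaaaa6663333333333333333333333333333333333333333366666666666666666666666666666666666666666
168 fffe56bb7444436bbbbbbbbbbaabbbbbaaaa99996633333333333333333333333333333333333333333336666666666666666666666666666666666666666
172 fffa58a744442666bbbbbbbbbbaabbbbaaaaa9985333333333333333333333333333333333333333333333566666696666666666666666666666666666666
176 fff58b74444267bbbbbbbbbbbbbaabbbaabbaa973333333333333333333333333333333333333333333333366666666666666666666666666666666666666
180 ff58a745756bbbbbbbbbbbbbbbbbabbbbbbbbb644444444444444444444444444444444444444444455555556666666666666666666666676666666666666
184 f5774575abbbbbbbbbbbbbbbbbbbbbbbbbbbbb666666666666666666666666666666666666666666666666666666666666666666666666666666666666666
188 677776aaaabbbbbbbbbbbbbbbbb
[... 3948 characters left out ...]
11111111211111111111111111111aaaaaaaaaa11111111111
312 11111111168887669111111111111111111cedb911111122211111122222222222222111111111111111111111111111111111115aaaaaaaaba1111111111
316 1111111148aa98751111111111111111111b61111111111112222222222222211111111111111111211112211111111111111111144aaaabbbba111111111
320 111111137778887111111111111111111111121111222222222222221111111111111111111111224531113111111111111111111145aaaabbbb911111111
324 1111113777777771212121111111111111111111122222222111111111111111111111112243111123555551111111111111111111449aabbbbbb81111111
328 1111137777777641122222212222111112111111221111111111111111111122222321111222355555679886111111111111111111145aabbbbbbb8111111
```

servo_tool --fingers '[0.085, 0.085, 0.085, 0.085, 0.085, 0.085, 0.085]' --linear '[[0, 0, -0.015], [0, 0, -0.03], [0, 0, -0.06], [0, 0, -0.1], [0, 0, -0.14], [0, 0, -0.14], [0, 0, -0.14]]' --rotation '[[0, 0, 0], [0, 0, 0], [0, 0, 0], [0, 0, 0], [0, 0, 0], [0, 0, 0], [0, 0, 0]]'

```text
time: 24.0
tool_pos: [542.7, -287.0, 280.7]
tcp_rot: [-179.1, 0.3, 160.3]
ft_force: [0.9, -0.4, -0.6]
finger_gap: 85.1
grip_force: 0.0
```

```bash
python3 - <<'E'
from k import *
w=snap('wrist','wk');st=r.sense();pickle.dump((w,st),open('wk.pkl','wb'))
print(st['time'],st['tool_pos'],st['ft_force'])
g=cv2.cvtColor(w['frame'],cv2.COLOR_RGB2GRAY);f=w['frame'].astype(int);sat=f.max(2)-f.min(2)
s=lambda u,v:('o' if sat[v,u]>=25 else '%x'%(g[v,u]//16)) if 0<=u<640 and 0<=v<400 else ' '
print('pivot expected (screw)',proj(w,(535.2,-286,81)))
for y in range(195,262,3):print(y,''.join(s(x,y) for x in range(290,370)))
ux=np.array([.754,.657]);uy=np.array([.657,-.754])
for a in range(40,-41,-3):
    print('%4d '%a+''.join(s(*proj(w,(*(np.array([468,-382.6])+a*ux+b*uy),52)).round().astype(int)) for b in range(-42,43)))
E
```

```text
24.05 [ 541.93283114 -286.56164808  278.41077571] [ 0.23706187  0.20067142 -0.05547246]
pivot expected (screw) [325.25888991 162.43181126]
195 22211112oooooooooooooooooooooooooooooooooooooooooooooooooo1111121211222122oooooo
198 3333212oooooooooooooo8oooooooooooooooooooooooooooooooooooo3111111222222212oooooo
201 3333212333o33oo35oooooooooooooooooooooooooooooooooooooooooo112223221111223oooooo
204 33332433ooo4oo433ooooooooo4ooooooooooooooooooooooooooooooooo2333332222111ooooooo
207 ooooooooooooooo6oooooooooooooooooo4ooooooooooooooooooooooooo2333333332212322224o
210 oooooooooooooooooooooo666ooooooooooooo3ooooooooooooooooooooo46bbbcccdcb952222224
213 ooooooooo6oooooo6789abcccca86oooooooooooooo4ooooooo41111111112346752222222222222
216 oooooooooooooooo7ccccccccccdcb8ooooooooooo11111111111111111111111121222222222222
219 ooooooooooooooo6acbaccccccbcca5oo311111o111oooooooo1111111o11111111112oooooooooo
222 oooooooooooo3oo347bcbba651111111ooooooooooooo222oo11111111oo11ooooooooooo7777ooo
225 33333ooooooooo22111111o1ooooooooooo222222222111111111112oooooooooo777766oooooooo
228 o56785211111o1oooooooo
[... 2750 characters left out ...]
eeeeedeeeeeeed877888889dbdaaa99adddddeeeeeeeeeeeee8888888888888
 -20 oooooooooo8ceeeeeeeeeeeeeeeeddeddeeeeee7877777ccedddddddeeeeeeeeeeeeeea88888888888888
 -23 oooooooooooo99deeeeeeeeeeeeeeeeeededecc8777777769b7779deeeeeeeeeeeeea8888888888888888
 -26 oooooooooooooooodeeeeeeeeeeeeeeeeeeeeeeed7777666677779eeeeeeeeee888888888888888888888
 -29 ooooooooooooooooooooeeeeeeeeeeeeeeeeeeeeeeeeeeeecedceeeeeeeeca88888888888888888888888
 -32 oooooooooooooooooooooooooooeeeeeeeeeeeeeeeeeeeeeeeeeeeeooo888888888888888888888888888
 -35 oooooooooooooooooooooooooooooooooooooocdoddodooooooooooo88888888888888888888888888888
 -38 oooooooooooooooooooooooooooooooooooooooooooooooooooooo8888888888888888888888888888888
```

```bash
python3 - <<'E'
from k import *
w,st=pickle.load(open('wk.pkl','rb'))
g=cv2.cvtColor(w['frame'],cv2.COLOR_RGB2GRAY)
for y in range(138,212,4):print(y,''.join('%x'%(v//16) for v in g[y,285:370]))
E
```

```text
138 9998888889997333333333333333333333333333333333333333333333333333333334555555555555555
142 9999999887655555555555544444444444444444444444444445666444444444444456655555555555555
146 999aa999999aa9a9999999996555555555555555555555555555555555555555555555555555555555555
150 aaaaaaaa999aaaaaaaaaaaaaaa74333333333345654333335755579a96777556765555555555556679996
154 999aaaaaaaa99999999999999954333334444445554766677767764588899965555555555555579999999
158 999aaaaaaaaaaaaaaaaaaa987734333334444446653333344444444344455555555555555555689999999
162 9999aaaaaa999999999999968743222222245665557662222223333354455555555555555555699999999
166 9999999999aaaaaa999999622222222333346655555555555432222356677976777a97755556999999999
170 9999999999841111111111341122222444466666666655554333221111111113799aa9967999999999999
174 9998741111111111111111241122223566666666666655543333312411111111111126899999999999888
178 9821111111111111111111121146777778777776666655555433212411111111111111111259999999999
182 2111111111111111111111133699999999999999999999999999512311111111111111111112699999999
186 111111111111111111124799999999999999999999999a999999997311111111111111111111259999999
190 2111121121111114699999999999999999999999999999999999999998631111111111111111113899899
194 4311211111112599899999999999998999999a99999999999999999999999851111112222212221499999
198 333223333212588888889999998999999999999aa99999999999999999999983111111222222212599999
202 3333333332122222222222224788899888889999999999999999999999999998213333312112113799999
206 55555544456666656666666655433222222224778889999999999aaaa9999999523333333331112222369
210 6555655556666666666666666666665555555433222388999999999999999988846bbbcccdcb952222224
```

The pliers stand in the slot, with the pivot at about (325,162) as expected and the handles symmetric. The gripper is well clear, so I hand in.

```bash
python3 -c "
from bench import r
print(r.hand_in())"
```

```text
the job is handed in; nothing more can be done
None
```

The job is handed in at about 24 s on the robot's clock: in the last images the larger ring is shut in the groove, centred to about 1 mm, and the pliers stand upright in the block; the hand-in gave no verdict.

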